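# Fetch the check weight from behind the honey bottles

## Task

The large steel check weight stands hemmed in behind three honey bottles on the black mat. Move all three bottles out of the way onto the white side tray, put the large weight in the middle of the scale's pan, setting it down gently, and only then put each bottle back exactly where it stood. Keep the bottles upright, and leave the small weight and the honey jar where they are.

Things in the scene. Friction and masses are not known exactly. Their poses are not given: they have to be found in the camera images.
- tall_bottle: Tall slim round amber honey bottle with a paper label, loose, on the mat: 155 mm high, body 52 mm in diameter up to 103 mm, white cap 30 mm in diameter from 125 to 155 mm height, about 0.26 kg. The screw cap is a cylinder whose axis is the bottle's axis; below it is 10 mm of slightly narrower neck (3 mm less in radius), then the sloping shoulder. Grip it by the cap from above. Origin: centre of the underside, z up. 
- square_bottle: Square amber honey bottle with a paper label, loose, on the mat: 140 mm high, body 50 x 50 mm up to 92 mm, white cap 34 mm in diameter from 110 to 140 mm height, about 0.28 kg. The screw cap is a cylinder whose axis is the bottle's axis; below it is 10 mm of slightly narrower neck (3 mm less in radius), then the sloping shoulder. Grip it by the cap from above. Origin: centre of the underside, z up. x and y are square to its faces.
- stout_bottle: Low stout round amber honey bottle with a paper label, loose, on the mat: 128 mm high, body 62 mm in diameter up to 76 mm, white cap 38 mm in diameter from 98 to 128 mm height, about 0.30 kg. The screw cap is a cylinder whose axis is the bottle's axis; below it is 10 mm of slightly narrower neck (3 mm less in radius), then the sloping shoulder. Grip it by the cap from above. Origin: centre of the underside, z up. 
- big_weight: The large steel check weight (0.5 kg), loose, on the mat behind and between the bottles: a cylinder 40 mm in diameter and 48 mm high with a knob on top (26 mm in diameter, 70 mm high in all). Grip it by the cylinder. Origin: centre of the underside, z up.
- small_weight: Small steel check weight (0.1 kg), loose, on the mat 60 to 85 mm beyond the large one: 26 mm in diameter, 48 mm high with its knob. A bystander: leave it. Origin: centre of the underside.
- jar: Honey jar with a metal lid, loose, on the table between the robot and the mat: 68 mm in diameter, 88 mm high. A bystander: leave it. Origin: centre of the underside.
- mat: Black rubber mat fixed to the table, 210 mm (its x) by 236 mm (its y), 4 mm thick; the bottles and weights stand on its top face. Origin: centre of the underside, at table height.
- tray: The side tray: empty flat white plastic tray, fixed to the table to one side of the mat, 300 mm (its x) by 130 mm (its y), floor 4 mm thick, lip 5 mm thick all round rising 12 mm above the table. Origin: centre of the underside, at table height.
- pan (a point): Centre of the top face of the weighing pan of the white bench scale, fixed to the table on the other side of the mat. The pan is flat and white, 190 mm (x) by 200 mm (y), its top 75 mm above the table, with a thin grey circle 72 mm in diameter drawn round this point; it does not move under load. The scale's lower keypad faces the robot.
- scale: The white bench scale itself, fixed to the table: base 200 x 200 mm under the pan and a lower keypad, 75 mm deep, on the side facing the robot (its -x). Origin: at table height straight below the pan's centre.

How it is judged:
By the outcome, as a careful person would: the job done as asked, in the order asked, and still so for the second after the job is handed in, with the robot touching nothing.
It also fails if it takes over 136 s, if anything falls off the work surface, if the arm or the gripper's body presses on something with over 40 N, if the wrist force passes 120 N, or if a joint passes its speed limit or range.

## Robot

A 7-joint arm with a two-finger parallel gripper is mounted at the origin on the work surface. World frame = base frame: x ahead of the robot, y to its left, z up, the work surface at z = 0. Lengths are in m, angles in rad, forces in N, time in s.
With the tool pointing down it reaches from about 0.4 to 0.85 m from the base axis. Payload 4.5 kg.
Tool frame: the origin (TCP) lies at the very end of the fingers, on their centre line; the grasp point (between the pads) lies 19 mm behind it (r.grip_point_offset is the distance from the TCP to the grasp point, in m); z points along the fingers, y is the line along which they close (so a half turn about z gives the same grasp; the last joint's range is limited). The gripper opens to 88 mm and grips with 3 to 60 N. Pads are 18 mm wide; open, the fingers measure 123 mm over their backs; the gripper's body (75 mm by 187 mm) begins 45 mm behind the grasp point.
Start: joints at [-1.122, 0.689, -0.195, 1.565, 0.157, 0.902, -0.215], TCP at [0.252, 0.572, 0.203] pointing down, gripper open.
Joint ranges: [-3.01, 3.01], [-0.46, 2.08], [-1.47, 1.51], [0.13, 2.56], [-1, 4.14], [0.04, 2.09], [-2.66, 2.66]. Speed limits (rad/s): [2.57, 2.57, 3.14, 3.14, 3.14, 3.14, 3.14].

## Interface

Orientations are given as a unit quaternion [x, y, z, w].
In Python, from plant import r gives the robot as it stands.
- The arm moves only by the tool carry_out, never from a script. Its argument "rows" is a list of rows, each a list of 3 entries, a list of its own where there are three numbers: the shift along the tool's x, y, z in cm, then the turn, a rotation vector about the tool's x, y, z in degrees, then the closure, from 0 (fully open) to 1 (shut). A call has 1 to 12 rows; each row is the pose to reach, as a shift and turn from the pose commanded when the call began, along the tool's axes at that moment; what a row does not reach only later rows make up. A row lasts 1/10 s, in which the tool goes at most 50 mm and 8.59 degrees, less where a joint would pass 70% of its speed; a pose out of reach is approached as far as the arm can. A call with a gripper value outside its range is refused whole. The fingers move at their own pace and stop on an object; "newtons" is the grip in N (left out, the last holds). Time passes only in rows, so rows that repeat a pose let the fingers close. It gives the time, the measured TCP pose, the force, the opening and the grip force at its end, in the units of the state.
- r.get_state(): the state, without advancing time (a new reading comes with each control period).
- r.snapshot(name): name is "scene" or "top" or "wrist"; returns a dict with "image" (400x640x3 uint8, red, green, blue), "fx", "fy", "cx", "cy" (pixels), "pose" (4x4, takes a point from camera to world coordinates). Camera axes: x right, y up, looking along -z (the intrinsics and any distortion apply to the point x, -y, -z); pixel columns grow to the right and rows downward; lengths in m; the calibration is good to about 2 mm. A picture is of the moment at which its call begins. There is no depth.
- r.finish_job(): hands the job in; it is judged then, once.
The state is a dict: "clock": time; "q": joint angles; "qd": joint speeds; "joint_torque": joint torques, N m; "tool_pos": TCP position; "eef_rot": TCP orientation; "contact_force": force on the tool from outside, world axes, zero at the start; "moment": the same for the moment, N m; "opening": opening from 0.0 (shut) to 1.0 (fully open); "finger_force": force on a finger pad.
Only numpy, scipy, OpenCV 4.12 (cv2) and the standard library are available. Lean on these libraries where they do the work, as an engineer would, in place of code of your own. Each camera call takes 0.05 s, during which the arm holds its last target. There are 200 camera calls.

## Working session

There is one attempt and no reset: what is moved stays moved. The work goes in short steps, Python scripts to look and compute and a tool call to move; the robot and the scene stay as the last step left them, time stands still between calls to the robot, and variables do not carry over. Pictures are saved under pics/ and viewed, at most 14 in all, crops included, and the job is handed in when it is done.

Besides the shell and the picture viewer there is one more tool, called by a JSON object that holds its "fn" and its "kwargs", one argument or row to a line. carry_out: Moves the arm, as the interface text tells. Its arguments: {"type":"object","properties":{"rows":{"type":"array"},"newtons":{"type":"number"}},"required":["rows"]}

```bash
mkdir -p pics; ls; python3 - <<'E'
from plant import r
import cv2,json
s=r.get_state(); print({k:s[k] for k in ['clock','tool_pos','eef_rot','opening']})
for n in ['scene','top']:
    d=r.snapshot(n); cv2.imwrite(f'pics/{n}0.png',d['image'][:,:,::-1]); print(n,[d[k] for k in('fx','fy','cx','cy')],d['pose'],d.keys())
E
```

```text
pics
{'clock': 0.0, 'tool_pos': array([0.2516643 , 0.57135372, 0.2026405 ]), 'eef_rot': array([ 2.05879855e-01,  9.78576867e-01, -8.88074439e-04, -1.11287494e-04]), 'opening': 1.0035541699171302}
scene [398.7628723816416, 398.7628723816416, 317.23648830811896, 202.65439692241222] [[-0.74002342 -0.39357088  0.54540563  0.99443205]
 [ 0.67222849 -0.40655397  0.6187267   0.51664505]
 [-0.02177599  0.82450945  0.56542901  0.55334192]
 [ 0.          0.          0.          1.        ]] dict_keys(['image', 'fx', 'fy', 'cx', 'cy', 'pose'])
top [372.44968321920993, 372.44968321920993, 320.8018391283192, 194.55748861385575] [[ 5.77327774e-04  9.84388731e-01 -1.76007081e-01  3.91675711e-01]
 [-9.98849626e-01 -7.87167753e-03 -4.73018146e-02 -1.74584286e-02]
 [-4.79488442e-02  1.75831915e-01  9.83251771e-01  8.38189801e-01]
 [ 0.00000000e+00  0.00000000e+00  0.00000000e+00  1.00000000e+00]] dict_keys(['image', 'fx', 'fy', 'cx', 'cy', 'pose'])
```

View pics/top0.png

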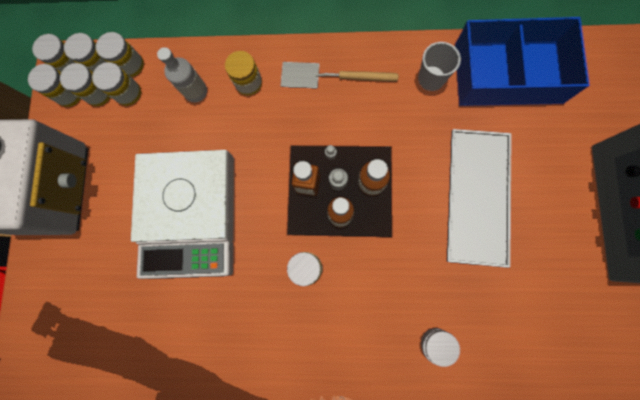

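View pics/scene0.png

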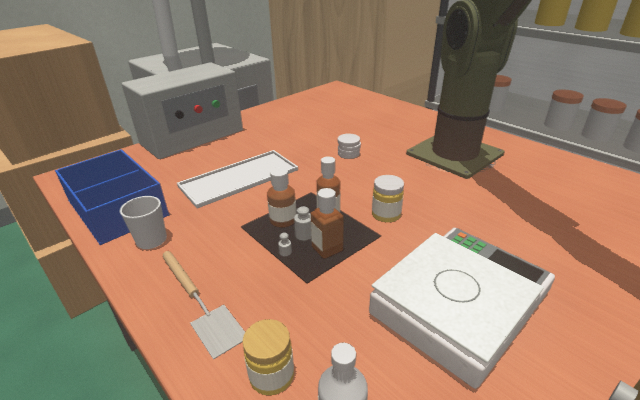

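```bash
cat > h.py <<'E'
import numpy as np, cv2
from plant import r
from scipy.spatial.transform import Rotation as R
def ray(d,u,v):
    P=np.array(d['pose']); c=np.array([(u-d['cx'])/d['fx'],-(v-d['cy'])/d['fy'],-1.0])
    return P[:3,3],P[:3,:3]@c
def cast(d,u,v,z):
    o,k=ray(d,u,v); return o+k*(z-o[2])/k[2]
def proj(d,p):
    P=np.array(d['pose']); c=P[:3,:3].T@(np.array(p)-P[:3,3]); return np.array([d['cx']+d['fx']*c[0]/-c[2], d['cy']+d['fy']*c[1]/c[2]])
def blobs(m,mn=20):
    n,l,s,c=cv2.connectedComponentsWithStats(m.astype(np.uint8))
    return [(tuple(int(x) for x in s[i]),c[i].round(1)) for i in range(1,n) if s[i][4]>=mn]
def tri(a,b):
    A=np.zeros((3,3));v=np.zeros(3)
    for o,k in(a,b):
        k=k/np.linalg.norm(k);M=np.eye(3)-np.outer(k,k);A+=M;v+=M@o
    p=np.linalg.solve(A,v); return p
def delta(target,yaw=None):
    "shift in tool axes (cm) from measured TCP to target"
    s=r.get_state(); Rm=R.from_quat(s['eef_rot']).as_matrix(); return Rm.T@(np.array(target)-s['tool_pos'])*100
E
python3 - <<'E'
from h import *
t=r.snapshot('top');s=r.snapshot('scene')
def wm(d): 
    h=cv2.cvtColor(d['image'],cv2.COLOR_RGB2HSV); return (h[...,1]<45)&(h[...,2]>150)
for n,d in(('top',t),('scene',s)):
    m=wm(d)
    for b in blobs(m,40): print(n,b)
# mat and tray in top
g=t['image'].max(2)<60
for nm,m,z in(('mat',g,.004),('tray',wm(t),.012),('pan',wm(t),.075)):
    cs,_=cv2.findContours(m.astype(np.uint8),cv2.RETR_EXTERNAL,cv2.CHAIN_APPROX_NONE)
    for c in cs:
        (cx,cy),(w,h),a=cv2.minAreaRect(c)
        if w*h>4000 and 100<cx<520: 
            print(nm,(cx,cy),(w,h),a,[cast(t,*p,z)[:2].round(3).tolist() for p in cv2.boxPoints(cv2.minAreaRect(c))])
im=t['image'][140:245,280:400,::-1]
sc=s['image'][145:265,235:385,::-1]
A=cv2.resize(im,None,fx=5,fy=5,interpolation=cv2.INTER_CUBIC);cv2.imwrite('pics/c0.png',A)
cv2.imwrite('pics/c1.png',cv2.resize(sc,None,fx=5,fy=5,interpolation=cv2.INTER_CUBIC)[:600])
E
```

```text
top ((97, 33, 26, 25, 511), array([109.3,  44.8]))
top ((33, 35, 26, 24, 484), array([45.9, 46.5]))
top ((65, 34, 26, 24, 505), array([77.4, 45.6]))
top ((158, 48, 12, 11, 111), array([163.5,  53.2]))
top ((93, 63, 27, 26, 541), array([106.1,  75.3]))
top ((282, 63, 37, 25, 769), array([299.4,  74.7]))
top ((29, 64, 26, 26, 520), array([41.5, 76.8]))
top ((61, 64, 27, 25, 534), array([73.7, 76.1]))
top ((425, 65, 19, 10, 87), array([434.4,  70.3]))
top ((0, 120, 34, 108, 2798), array([ 13.6, 169.4]))
top ((448, 130, 63, 137, 7597), array([478.8, 199. ]))
top ((131, 150, 98, 128, 8808), array([179.8, 201. ]))
top ((368, 160, 19, 18, 276), array([377.1, 168.5]))
top ((294, 162, 17, 16, 224), array([302. , 169.4]))
top ((334, 171, 8, 9, 56), array([337.7, 174.8]))
top ((333, 198, 16, 16, 201), array([340.4, 205.2]))
top ((288, 253, 32, 33, 830), array([303.3, 268.7]))
top ((424, 332, 35, 34, 899), array([442. , 348.6]))
scene ((518, 26, 122, 18, 146), array([580.8,  34.6]))
scene ((212, 43, 20, 5, 55), array([219.1,  45.1]))
scene ((178, 46, 21, 7, 57), array([188.1,  48.8]))
scene ((12
[... 953 characters left out ...]
.131], [0.447, 0.096]]
tray (178.86062622070312, 213.75267028808594) (125.89979553222656, 96.67442321777344) 88.8982925415039 [[0.646, 0.476], [0.647, 0.244], [0.36, 0.225], [0.355, 0.443]]
tray (480.65277099609375, 197.87603759765625) (61.624412536621094, 134.57440185546875) 2.12109637260437 [[0.386, -0.25], [0.688, -0.279], [0.681, -0.416], [0.381, -0.379]]
pan (178.86062622070312, 213.75267028808594) (125.89979553222656, 96.67442321777344) 88.8982925415039 [[0.627, 0.438], [0.628, 0.224], [0.362, 0.207], [0.358, 0.408]]
pan (480.65277099609375, 197.87603759765625) (61.624412536621094, 134.57440185546875) 2.12109637260437 [[0.386, -0.232], [0.666, -0.259], [0.659, -0.386], [0.382, -0.351]]
```

View pics/c0.png

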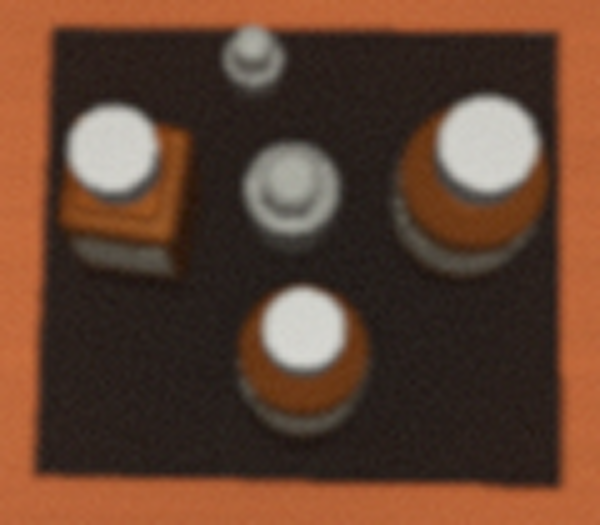

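View pics/c1.png

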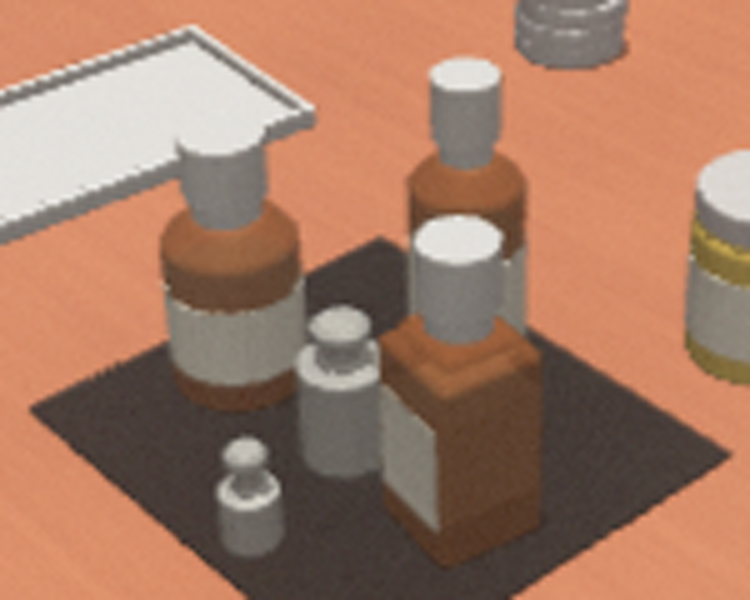

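```bash
python3 - <<'E'
from h import *
t=r.snapshot('top');s=r.snapshot('scene')
for n,z,a,b in(('tall',.159,(340.4,205.2),(327.6,159.8)),('square',.144,(302,169.4),(326,192.5)),('stout',.132,(377.1,168.5),(235+223/5,145+138/5)),('big',.074,(338,176),(235+340/5,145+322/5)),('small',.052,(280+253/5,140+43/5),(235+246/5,145+450/5)),('jar',.088,(303.3,268.7),(388.8,182.2))):
    print(n,'top',cast(t,*a,z).round(4),'scene',cast(s,*b,z).round(4),'tri',tri(ray(t,*a),ray(s,*b)).round(4))
for n,d,(x0,y0,x1,y1) in(('top',t,(150,165,210,225)),('scene',s,(420,258,495,315))):
    g=cv2.cvtColor(d['image'],cv2.COLOR_RGB2GRAY).astype(np.float32); 
    m=((cv2.GaussianBlur(g,(0,0),6)-cv2.GaussianBlur(g,(0,0),.7))>6)[y0:y1,x0:x1]
    p=np.argwhere(m)[:,::-1].astype(np.float32)
    (c,ax,an)=cv2.fitEllipse(p); print(n,len(p),c,ax,cast(d,c[0]+x0,c[1]+y0,.075).round(4))
E
```

```text
tall top [ 0.4931 -0.0209  0.159 ] scene [ 0.4931 -0.0161  0.159 ] tri [ 0.4921 -0.0197  0.1575]
square top [0.5654 0.0522 0.144 ] scene [0.565  0.0552 0.144 ] tri [0.5647 0.0531 0.1431]
stout top [ 0.5685 -0.0927  0.132 ] scene [ 0.5697 -0.0826  0.132 ] tri [ 0.5672 -0.091   0.1282]
big top [ 0.5678 -0.0168  0.074 ] scene [ 0.57   -0.0101  0.074 ] tri [ 0.5675 -0.0157  0.0702]
small top [ 0.6346 -0.0011  0.052 ] scene [0.6349 0.0066 0.052 ] tri [0.6338 0.0007 0.0485]
jar top [0.3769 0.0533 0.088 ] scene [0.3778 0.0585 0.088 ] tri [0.3758 0.0548 0.0855]
top 371 (28.54196548461914, 29.509510040283203) (31.36281967163086, 33.656394958496094) [0.5308 0.3217 0.075 ]
scene 393 (41.80345153808594, 24.105289459228516) (36.19603729248047, 62.71126174926758) [0.5176 0.326  0.075 ]
```

{"fn": "carry_out", "kwargs": {
  "rows": [
    [[0, 0, -6.7], [0, 0, 0], 0],
    [[0, 0, -6.7], [0, 0, 0], 0],
    [[-45.9, -44.3, -6.7], [0, 0, -23.8], 0],
    [[-45.9, -44.3, -6.7], [0, 0, -23.8], 0],
    [[-45.9, -44.3, -6.7], [0, 0, -23.8], 0],
    [[-45.9, -44.3, -6.7], [0, 0, -23.8], 0],
    [[-45.9, -44.3, -6.7], [0, 0, -23.8], 0],
    [[-45.9, -44.3, -6.7], [0, 0, -23.8], 0],
    [[-45.9, -44.3, -6.7], [0, 0, -23.8], 0],
    [[-45.9, -44.3, -6.7], [0, 0, -23.8], 0],
    [[-45.9, -44.3, -6.7], [0, 0, -23.8], 0],
    [[-45.9, -44.3, -6.7], [0, 0, -23.8], 0]
  ],
  "newtons": 25
}}

```text
clock: 1.5
tool_pos: [0.4417, 0.1073, 0.2707]
eef_rot: [-0.0, 1.0, 0.0, 0.0]
contact_force: [1.3, 0.7, 0.3]
opening: 0.998
finger_force: 0.0
```

{"fn": "carry_out", "kwargs": {
  "rows": [
    [[-5.1, -12.7, 0], [0, 0, 0], 0],
    [[-5.1, -12.7, 0], [0, 0, 0], 0],
    [[-5.1, -12.7, 0], [0, 0, 0], 0],
    [[-5.1, -12.7, 0], [0, 0, 0], 0],
    [[-5.1, -12.7, 0], [0, 0, 0], 0],
    [[-5.1, -12.7, 0], [0, 0, 0], 0]
  ]
}}

```text
clock: 2.1
tool_pos: [0.4919, -0.0161, 0.2705]
eef_rot: [-0.001, 1.0, 0.0, -0.0]
contact_force: [-0.1, 1.5, -0.7]
opening: 1.0
finger_force: 0.0
```

```bash
python3 - <<'E'
from h import *
d=r.snapshot('wrist'); cv2.imwrite('pics/w0.png',d['image'][:,:,::-1]); np.set_printoptions(precision=4,suppress=True)
s=r.get_state();print(s['tool_pos'],s['eef_rot'],s['contact_force']); print(d['pose'],d['fx'],d['cx'],d['cy'])
h=cv2.cvtColor(d['image'],cv2.COLOR_RGB2HSV); m=(h[...,1]<45)&(h[...,2]>150)
for b in blobs(m,150): print(b)
for n,p in dict(tall=[.4931,-.02,.159],sq=[.565,.053,.144],st=[.5685,-.091,.132],big=[.5678,-.016,.074]).items(): print(n,proj(d,p))
E
```

```text
[ 0.4918 -0.0159  0.2705] [-0.0018  1.      0.0004 -0.0001] [ 0.1836  0.357  -0.7297]
[[-0.003  -0.9505 -0.3108  0.4104]
 [ 1.     -0.0026 -0.0017 -0.0156]
 [ 0.0008 -0.3108  0.9505  0.4513]
 [ 0.      0.      0.      1.    ]] 350.3398224707898 318.8277310174269 192.0277359934386
((359, 2, 67, 74, 3883), array([392. ,  38.3]))
((517, 26, 123, 240, 19447), array([582.4, 174.2]))
((7, 48, 130, 232, 21371), array([ 77.9, 159.6]))
((303, 198, 31, 31, 588), array([318.1, 213.6]))
((225, 224, 37, 34, 978), array([242.8, 240.5]))
((372, 228, 34, 31, 834), array([388.6, 243.4]))
((316, 356, 87, 19, 983), array([371.7, 364.4]))
tall [313.1867 177.9339]
sq [388.737  245.2206]
st [243.1556 242.604 ]
big [317.8171 219.8688]
```

View pics/w0.png

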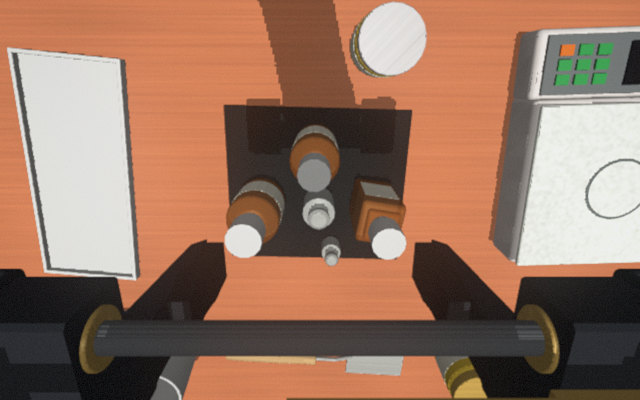

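{"fn": "carry_out", "kwargs": {
  "rows": [
    [[-0.1, -0.3, 4], [0, 0, 0], 0.1],
    [[-0.1, -0.3, 8], [0, 0, 0], 0.1],
    [[-0.1, -0.3, 11], [0, 0, 0], 0.1],
    [[-0.1, -0.3, 13], [0, 0, 0], 0.1],
    [[-0.1, -0.3, 13.9], [0, 0, 0], 0.1],
    [[-0.1, -0.3, 13.9], [0, 0, 0], 0.1],
    [[-0.1, -0.3, 13.9], [0, 0, 0], 0.1],
    [[-0.1, -0.3, 13.9], [0, 0, 0], 0.1]
  ]
}}

```text
clock: 2.95
tool_pos: [0.4942, -0.0204, 0.1325]
eef_rot: [-0.0, 1.0, 0.0, 0.001]
contact_force: [-0.6, -0.3, 0.2]
opening: 0.897
finger_force: 0.0
```

```bash
python3 - <<'E'
from h import *
d=r.snapshot('wrist'); cv2.imwrite('pics/w1.png',d['image'][:,:,::-1])
s=r.get_state();print(s['tool_pos'],s['eef_rot'],s['contact_force'])
E
```

```text
[ 0.49414314 -0.02051977  0.13251059] [-3.49675618e-04  9.99999221e-01  9.93089317e-05  1.19373483e-03] [ 0.30813362 -0.19496988 -0.16052206]
```

View pics/w1.png

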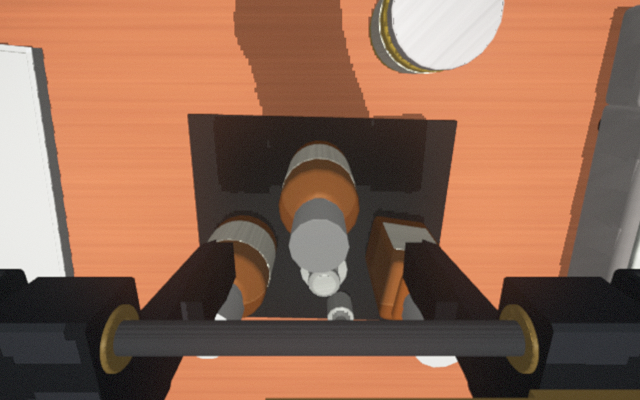

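{"fn": "carry_out", "kwargs": {
  "rows": [
    [[0, 0, 0], [0, 0, 0], 1],
    [[0, 0, 0], [0, 0, 0], 1],
    [[0, 0, 0], [0, 0, 0], 1],
    [[0, 0, 0], [0, 0, 0], 1],
    [[0, 0, 0], [0, 0, 0], 1],
    [[0, 0, 0], [0, 0, 0], 1],
    [[0, 0, 0], [0, 0, 0], 1],
    [[0, 0, 0], [0, 0, 0], 1]
  ],
  "newtons": 25
}}

```text
clock: 3.8
tool_pos: [0.4932, -0.0207, 0.1314]
eef_rot: [-0.0, 1.0, 0.0, -0.0]
contact_force: [0.3, -0.5, -0.7]
opening: 0.197
finger_force: 0.0
```

```bash
python3 - <<'E'
from h import *
s=r.get_state();print(s['opening'],s['finger_force'],s['tool_pos'])
a=r.snapshot('wrist')['image'];b=r.snapshot('scene');t=r.snapshot('top')
c=cv2.resize(b['image'][100:280,220:420],None,fx=2,fy=2); e=cv2.resize(t['image'][130:250,270:410],None,fx=2.5,fy=2.5)
o=np.zeros((600,800,3),np.uint8); o[:200,:320]=cv2.resize(a,(320,200)); o[200:560,:400]=c; o[200:500,410:760]=e
cv2.imwrite('pics/m1.png',o[:,:,::-1])
E
```

```text
0.19676211689962797 0.0 [ 0.49323642 -0.02066831  0.13136081]
```

View pics/m1.png

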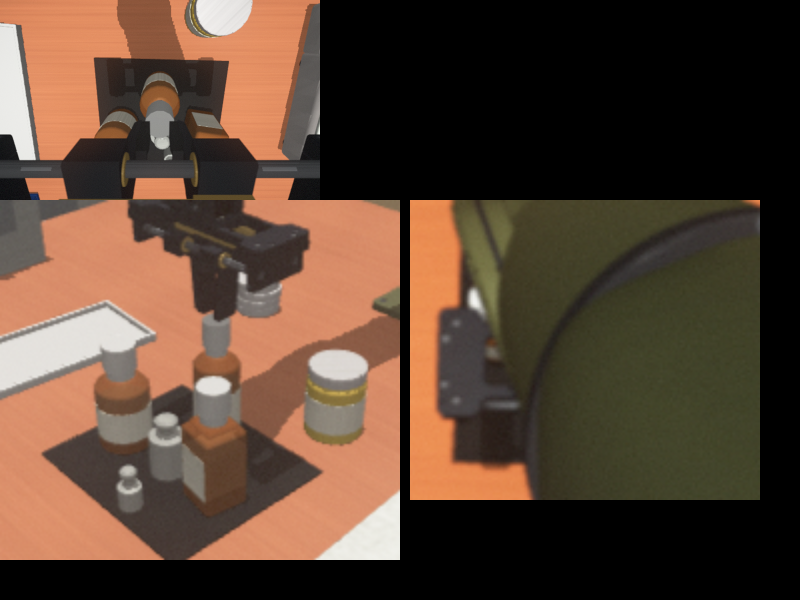

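```bash
python3 - <<'E'
from h import *
w=r.snapshot('wrist');b=r.snapshot('scene')
tp=r.get_state()['tool_pos']
for n,d in(('w',w),('s',b)): print(n,d['pose'][:3,3],'tcp',proj(d,tp),'grip',proj(d,tp+[0,0,.019]),'captop',proj(d,[.493,-.0193,.159]),'capbot',proj(d,[.493,-.0193,.129]),'base',proj(d,[.493,-.0193,.004]))
o=np.zeros((600,800,3),np.uint8)
o[:300,:]=cv2.resize(w['image'][180:330,120:520],(800,300)); o[300:,:400]=cv2.resize(b['image'][110:185,275:375],(400,300),interpolation=cv2.INTER_CUBIC)
cv2.imwrite('pics/m2.png',o[:,:,::-1])
E
```

```text
w [ 0.41175045 -0.01983147  0.31217656] tcp [317.22027989 229.78833639] grip [317.05411219 245.15622146] captop [319.84394309 252.67129128] capbot [319.7044196  227.60019684] base [319.39223981 171.50434142]
s [0.99443205 0.51664505 0.55334192] tcp [326.13281715 170.62692007] grip [326.04955411 162.72062857] captop [326.56971692 159.26509522] capbot [326.69064305 171.80857006] base [327.14627776 219.07083062]
```

View pics/m2.png

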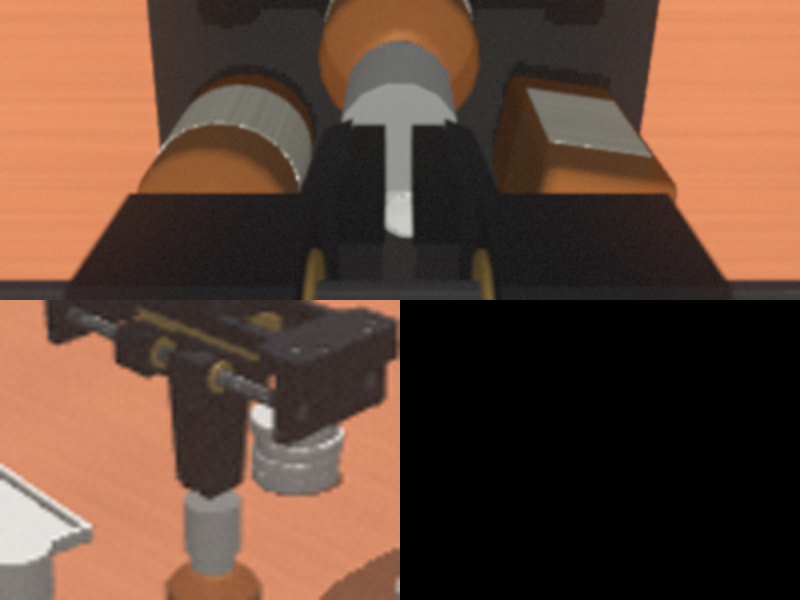

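{"fn": "carry_out", "kwargs": {
  "rows": [
    [[0, 0, 0], [0, 0, 0], 0.1],
    [[0, 0, 0], [0, 0, 0], 0.1],
    [[0, 0, 0], [0, 0, 0], 0.1],
    [[0, 0, 0], [0, 0, 0], 0.1],
    [[0, 0, 0], [0, 0, 0], 0.1],
    [[0, 0, 0], [0, 0, 0], 0.1],
    [[0, 0, 0.8], [0, 0, 0], 0.1],
    [[0, 0, 1.5], [0, 0, 0], 0.1],
    [[0, 0, 2.0], [0, 0, 0], 0.1],
    [[0, 0, 2.3], [0, 0, 0], 0.1],
    [[0, 0, 2.5], [0, 0, 0], 0.1],
    [[0, 0, 2.5], [0, 0, 0], 0.1]
  ]
}}

```text
clock: 5.25
tool_pos: [0.4931, -0.0207, 0.1061]
eef_rot: [-0.0, 1.0, 0.0, -0.0]
contact_force: [-0.6, 0.2, -0.8]
opening: 0.902
finger_force: 0.0
```

{"fn": "carry_out", "kwargs": {
  "rows": [
    [[0, 0, 0], [0, 0, 0], 0.5],
    [[0, 0, 0], [0, 0, 0], 0.5],
    [[0, 0, 0], [0, 0, 0], 0.5],
    [[0, 0, 0], [0, 0, 0], 0.5],
    [[0, 0, 0], [0, 0, 0], 0.5],
    [[0, 0, 0], [0, 0, 0], 0.5]
  ]
}}

```text
clock: 5.85
tool_pos: [0.4933, -0.0207, 0.1064]
eef_rot: [-0.0, 1.0, 0.0, 0.0]
contact_force: [0.8, -0.1, -0.3]
opening: 0.5
finger_force: 0.0
```

```bash
python3 - <<'E'
from h import *
w=r.snapshot('wrist');b=r.snapshot('scene')
s=r.get_state();print(s['tool_pos'],s['contact_force'],s['opening'])
o=np.zeros((600,800,3),np.uint8)
o[:300,:]=cv2.resize(w['image'][180:330,120:520],(800,300)); o[300:,:400]=cv2.resize(b['image'][110:185,275:375],(400,300),interpolation=cv2.INTER_CUBIC)
cv2.imwrite('pics/m3.png',o[:,:,::-1])
E
```

```text
[ 0.49330316 -0.02072535  0.10643087] [ 0.16922139  0.27002124 -0.03832399] 0.49556344821891934
```

View pics/m3.png

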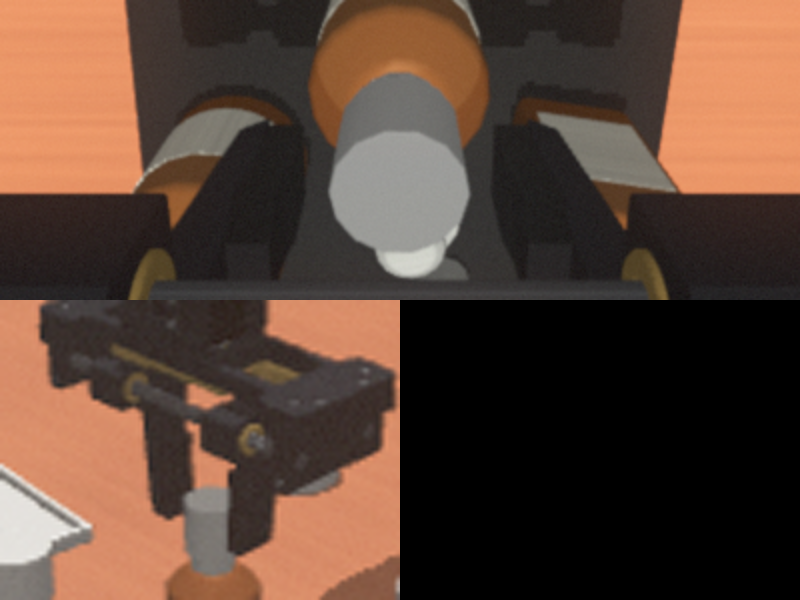

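{"fn": "carry_out", "kwargs": {
  "rows": [
    [[0, 0, 0.3], [0, 0, 0], 0.5],
    [[0, 0, 0.5], [0, 0, 0], 0.5],
    [[0, 0, 0.5], [0, 0, 0], 1],
    [[0, 0, 0.5], [0, 0, 0], 1],
    [[0, 0, 0.5], [0, 0, 0], 1],
    [[0, 0, 0.5], [0, 0, 0], 1],
    [[0, 0, 0.5], [0, 0, 0], 1]
  ],
  "newtons": 25
}}

```text
clock: 6.65
tool_pos: [0.4932, -0.0206, 0.1013]
eef_rot: [-0.0, 1.0, 0.0, -0.0]
contact_force: [0.2, 0.7, -2.5]
opening: 0.323
finger_force: 25.0
```

```bash
python3 - <<'E'
from h import *
w=r.snapshot('wrist');b=r.snapshot('scene')
s=r.get_state();print(s['tool_pos'],s['eef_rot'],s['contact_force'],s['opening'],s['finger_force'])
o=np.zeros((600,800,3),np.uint8)
o[:300,:]=cv2.resize(w['image'][180:330,120:520],(800,300)); o[300:,:400]=cv2.resize(b['image'][110:185,275:375],(400,300),interpolation=cv2.INTER_CUBIC)
cv2.imwrite('pics/m4.png',o[:,:,::-1])
E
```

```text
[ 0.49317749 -0.02063617  0.10132509] [-3.22354471e-04  9.99999939e-01  8.73185558e-05 -1.01896866e-04] [ 0.69802043  1.5753243  -2.46093116] 0.3202099926958945 24.999997364357114
```

View pics/m4.png

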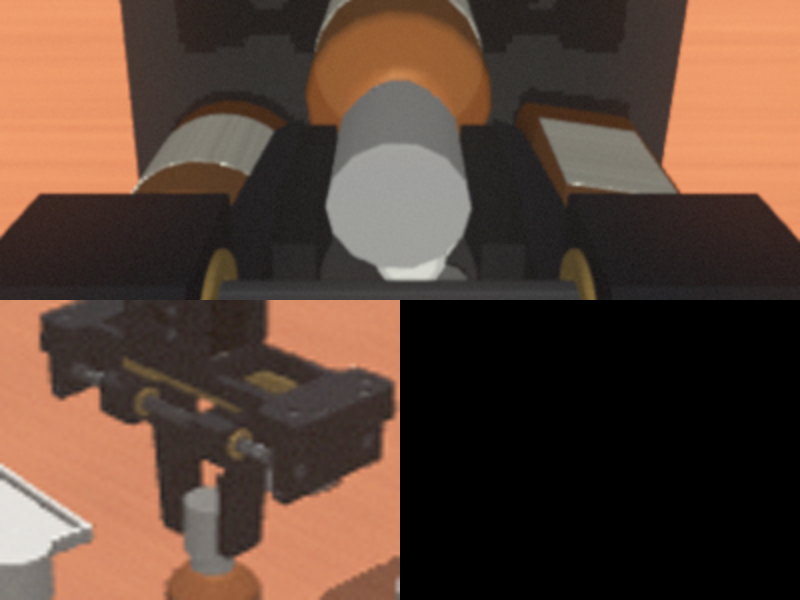

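```bash
python3 - <<'E'
from h import *
print(r.grip_point_offset, [a for a in dir(r) if a[0]!='_'])
b=r.snapshot('scene')
for uv in((333,174.25),(340.5,170)):
  for y in(.008,.011,.014):
    o,k=ray(b,*uv); print(uv,y,(o+k*(y-o[1])/k[1]).round(4))
E
```

```text
0.0187 ['Unreachable', 'finish_job', 'get_state', 'grip_point_offset', 'snapshot']
(333, 174.25) 0.008 [0.5009 0.008  0.1377]
(333, 174.25) 0.011 [0.5038 0.011  0.1401]
(333, 174.25) 0.014 [0.5067 0.014  0.1426]
(340.5, 170) 0.008 [0.4791 0.008  0.139 ]
(340.5, 170) 0.011 [0.4822 0.011  0.1414]
(340.5, 170) 0.014 [0.4852 0.014  0.1439]
```

{"fn": "carry_out", "kwargs": {
  "rows": [
    [[0, 0, -0.5], [0, 0, 0], 1],
    [[0, 0, -2], [0, 0, 0], 1],
    [[0, 0, -5], [0, 0, 0], 1],
    [[0, 0, -8], [0, 0, 0], 1],
    [[0, 0, -11], [0, 0, 0], 1],
    [[0, 0, -14], [0, 0, 0], 1],
    [[0, 0, -16], [0, 0, 0], 1],
    [[0, 0, -17], [0, 0, 0], 1],
    [[0, 0, -17], [0, 0, 0], 1]
  ],
  "newtons": 30
}}

```text
clock: 7.7
tool_pos: [0.4937, -0.0208, 0.2723]
eef_rot: [-0.0, 1.0, -0.0, 0.001]
contact_force: [0.7, 0.5, -3.8]
opening: 0.323
finger_force: 30.0
```

{"fn": "carry_out", "kwargs": {
  "rows": [
    [[0.2, -1, 0], [0, 0, 0], 1],
    [[0.6, -4, 0], [0, 0, 0], 1],
    [[1.2, -7.5, 0], [0, 0, 0], 1],
    [[1.8, -11, 0], [0, 0, 0], 1],
    [[2.4, -14.5, 0], [0, 0, 0], 1],
    [[3, -18, 0], [0, 0, 0], 1],
    [[3.5, -21.5, 0], [0, 0, 0], 1],
    [[4, -25, 0], [0, 0, 0], 1],
    [[4.5, -28, 0], [0, 0, 0], 1],
    [[4.9, -29.5, 0], [0, 0, 0], 1],
    [[4.9, -30, 0], [0, 0, 0], 1],
    [[4.9, -30, 0], [0, 0, 0], 1]
  ]
}}

```text
clock: 8.9
tool_pos: [0.4442, -0.32, 0.2706]
eef_rot: [-0.0, 1.0, 0.001, -0.0]
contact_force: [0.5, 0.2, -3.2]
opening: 0.322
finger_force: 30.0
```

```bash
python3 - <<'E'
from h import *
w=r.snapshot('wrist');b=r.snapshot('scene')
s=r.get_state();print(s['tool_pos'],s['eef_rot'],s['contact_force'],s['opening'],s['finger_force'])
o=np.zeros((600,640,3),np.uint8)
o[:200,:320]=cv2.resize(w['image'],(320,200)); o[200:]=b['image']
cv2.imwrite('pics/m5.png',o[:,:,::-1])
E
```

```text
[ 0.4450726  -0.31853271  0.27113477] [-1.75030667e-03  9.99998051e-01  9.12171897e-04 -4.75202313e-05] [ 0.56762803  0.12501074 -3.23796685] 0.31280007621581085 30.000126902014017
```

View pics/m5.png

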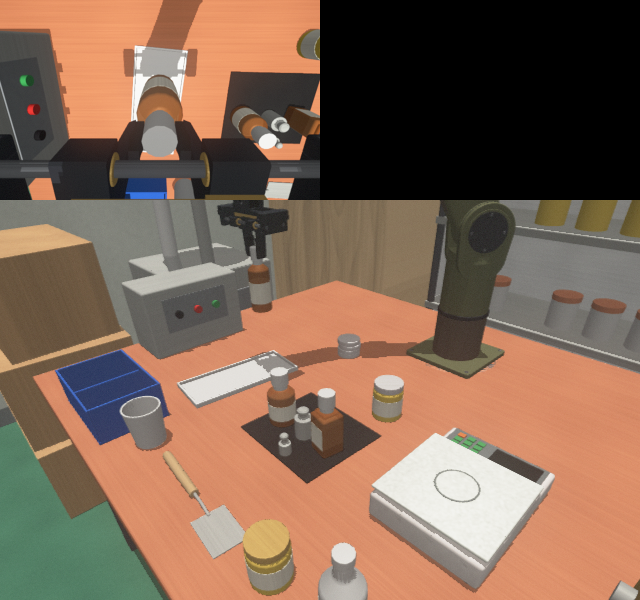

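{"fn": "carry_out", "kwargs": {
  "rows": [
    [[0, 0, 1], [0, 0, 0], 1],
    [[0, 0, 4], [0, 0, 0], 1],
    [[0, 0, 7.5], [0, 0, 0], 1],
    [[0, 0, 11], [0, 0, 0], 1],
    [[0, 0, 13.5], [0, 0, 0], 1],
    [[0, 0, 15.2], [0, 0, 0], 1],
    [[0, 0, 16.2], [0, 0, 0], 1],
    [[0, 0, 16.6], [0, 0, 0], 1],
    [[0, 0, 16.8], [0, 0, 0], 1],
    [[0, 0, 16.9], [0, 0, 0], 1],
    [[0, 0, 16.9], [0, 0, 0], 1],
    [[0, 0, 16.9], [0, 0, 0], 1]
  ]
}}

```text
clock: 10.2
tool_pos: [0.4449, -0.321, 0.103]
eef_rot: [-0.0, 1.0, -0.0, 0.001]
contact_force: [0.2, 0.2, -1.9]
opening: 0.32
finger_force: 30.0
```

{"fn": "carry_out", "kwargs": {
  "rows": [
    [[0, 0, 0.1], [0, 0, 0], 1],
    [[0, 0, 0.1], [0, 0, 0], 1],
    [[0, 0, 0.1], [0, 0, 0], 0.9],
    [[0, 0, 0.1], [0, 0, 0], 0.6],
    [[0, 0, 0.1], [0, 0, 0], 0.5],
    [[0, 0, 0.1], [0, 0, 0], 0.3],
    [[0, 0, 0.1], [0, 0, 0], 0.3],
    [[0, 0, -2], [0, 0, 0], 0.3],
    [[0, 0, -5], [0, 0, 0], 0.3],
    [[0, 0, -9], [0, 0, 0], 0.3],
    [[0, 0, -13], [0, 0, 0], 0.3],
    [[0, 0, -14], [0, 0, 0], 0.3]
  ]
}}

```text
clock: 11.4
tool_pos: [0.4468, -0.3219, 0.2467]
eef_rot: [-0.0, 1.0, -0.002, 0.003]
contact_force: [0.2, -0.7, -0.0]
opening: 0.704
finger_force: 0.0
```

{"fn": "carry_out", "kwargs": {
  "rows": [
    [[-12, 37.4, -2], [0, 0, 0], 0.2],
    [[-12, 37.4, -2], [0, 0, 0], 0.2],
    [[-12, 37.4, -2], [0, 0, 0], 0.2],
    [[-12, 37.4, -2], [0, 0, 0], 0.2],
    [[-12, 37.4, -2], [0, 0, 0], 0.2],
    [[-12, 37.4, -2], [0, 0, 0], 0.2],
    [[-12, 37.4, -2], [0, 0, 0], 0.2],
    [[-12, 37.4, -2], [0, 0, 0], 0.2],
    [[-12, 37.4, -2], [0, 0, 0], 0.2],
    [[-12, 37.4, -2], [0, 0, 0], 0.2],
    [[-12, 37.4, -2], [0, 0, 0], 0.2],
    [[-12, 37.4, -2], [0, 0, 0], 0.2]
  ]
}}

```text
clock: 12.6
tool_pos: [0.5638, 0.051, 0.262]
eef_rot: [0.001, 1.0, -0.001, -0.001]
contact_force: [-0.0, 0.9, 0.2]
opening: 0.799
finger_force: 0.0
```

```bash
python3 - <<'E'
from h import *
w=r.snapshot('wrist')
for i in range(5): s=r.get_state()
print(s['tool_pos'],s['contact_force'],delta([.5645,.0529,.086]))
h=cv2.cvtColor(w['image'],cv2.COLOR_RGB2HSV); m=(h[...,1]<45)&(h[...,2]>100)
for b in blobs(m,150): print(b)
print(proj(w,[.5645,.0529,.144]),proj(w,[.568,-.091,.132]),proj(w,[.568,-.016,.074]))
E
```

```text
[0.56392169 0.05127502 0.26220977] [ 0.73517899 -0.31110761  0.62504819] [-0.06774272  0.17911878 17.62078034]
((0, 0, 77, 238, 13597), array([ 32.1, 131.3]))
((463, 0, 177, 212, 33381), array([556.6, 109.3]))
((185, 126, 35, 20, 224), array([205.8, 132.2]))
((307, 126, 35, 11, 192), array([323.8, 131.2]))
((244, 140, 33, 35, 761), array([260.3, 156.7]))
((144, 150, 41, 44, 1345), array([164.4, 172.8]))
((302, 156, 37, 37, 1089), array([320.3, 173.8]))
((269, 195, 21, 22, 332), array([278.7, 205. ]))
((306, 304, 61, 16, 847), array([334.9, 312.3]))
[320.13557196 175.38953606] [163.76180949 175.92068093] [256.04720507 161.433654  ]
```

{"fn": "carry_out", "kwargs": {
  "rows": [
    [[-0.1, 0.2, 4], [0, 0, 0], 0.3],
    [[-0.1, 0.2, 8.5], [0, 0, 0], 0.4],
    [[-0.1, 0.2, 12.5], [0, 0, 0], 0.4],
    [[-0.1, 0.2, 15.5], [0, 0, 0], 0.4],
    [[-0.1, 0.2, 17], [0, 0, 0], 0.4],
    [[-0.1, 0.2, 17.6], [0, 0, 0], 0.4],
    [[-0.1, 0.2, 17.6], [0, 0, 0], 0.4],
    [[-0.1, 0.2, 17.6], [0, 0, 0], 1],
    [[-0.1, 0.2, 17.6], [0, 0, 0], 1],
    [[-0.1, 0.2, 17.6], [0, 0, 0], 1],
    [[-0.1, 0.2, 17.6], [0, 0, 0], 1],
    [[-0.1, 0.2, 17.6], [0, 0, 0], 1]
  ],
  "newtons": 30
}}

```text
clock: 13.85
tool_pos: [0.5661, 0.0549, 0.0874]
eef_rot: [-0.0, 1.0, -0.0, 0.001]
contact_force: [-0.2, -1.6, 6.3]
opening: 0.37
finger_force: 29.9
```

```bash
python3 - <<'E'
from h import *
s=r.get_state(); print(s['tool_pos'],s['eef_rot'],s['contact_force'],s['opening'],s['finger_force'])
E
```

```text
[0.56611441 0.05488345 0.08739911] [-4.38527277e-05  9.99999468e-01 -1.77329253e-04  1.01560928e-03] [-0.18933354 -1.64375078  6.33801068] 0.3699554071082074 29.92412645369768
```

{"fn": "carry_out", "kwargs": {
  "rows": [
    [[0, 0, -0.3], [0, 0, 0], 1],
    [[0, 0, -1.5], [0, 0, 0], 1],
    [[0, 0, -4], [0, 0, 0], 1],
    [[0, 0, -7.5], [0, 0, 0], 1],
    [[0, 0, -11], [0, 0, 0], 1],
    [[0, 0, -14.5], [0, 0, 0], 1],
    [[0, 0, -17], [0, 0, 0], 1],
    [[0, 0, -18], [0, 0, 0], 1],
    [[0, 0, -18], [0, 0, 0], 1],
    [[0, 0, -18], [0, 0, 0], 1]
  ]
}}

```text
clock: 14.85
tool_pos: [0.5641, 0.0552, 0.2652]
eef_rot: [-0.0, 1.0, -0.0, -0.001]
contact_force: [-0.4, 0.1, -2.6]
opening: 0.37
finger_force: 29.9
```

{"fn": "carry_out", "kwargs": {
  "rows": [
    [[0.1, -1, 0], [0, 0, 0], 1],
    [[0.3, -4, 0], [0, 0, 0], 1],
    [[0.6, -8, 0], [0, 0, 0], 1],
    [[1, -12, 0], [0, 0, 0], 1],
    [[1.4, -16, 0], [0, 0, 0], 1],
    [[1.8, -20, 0], [0, 0, 0], 1],
    [[2.1, -24, 0], [0, 0, 0], 1],
    [[2.4, -28, 0], [0, 0, 0], 1],
    [[2.7, -32, 0], [0, 0, 0], 1],
    [[3, -35.5, 0], [0, 0, 0], 1],
    [[3.1, -37.6, 0], [0, 0, 0], 1],
    [[3.1, -38.4, 0], [0, 0, 0], 1]
  ]
}}

```text
clock: 16.05
tool_pos: [0.5319, -0.3327, 0.2645]
eef_rot: [0.002, 1.0, -0.0, -0.002]
contact_force: [-0.5, -0.2, -3.4]
opening: 0.363
finger_force: 29.9
```

{"fn": "carry_out", "kwargs": {
  "rows": [
    [[0, 0, 0], [0, 0, 0], 1],
    [[0, 0, 0], [0, 0, 0], 1]
  ]
}}

```text
clock: 16.25
tool_pos: [0.5346, -0.3267, 0.2658]
eef_rot: [-0.001, 1.0, 0.001, -0.0]
contact_force: [0.5, -0.1, -2.7]
opening: 0.371
finger_force: 29.9
```

```bash
python3 - <<'E'
from h import *
w=r.snapshot('wrist');b=r.snapshot('scene')
s=r.get_state();print(s['tool_pos'],s['eef_rot'],s['contact_force'],s['opening'],s['finger_force'])
o=np.zeros((600,640,3),np.uint8)
o[:200,:320]=cv2.resize(w['image'],(320,200)); o[200:]=b['image']
cv2.imwrite('pics/m6.png',o[:,:,::-1])
E
```

```text
[ 0.53499615 -0.32635515  0.26624777] [-1.84368163e-03  9.99997977e-01  8.01473073e-04 -6.64238454e-05] [ 0.43781275  1.71084378 -2.97402605] 0.3643840395618332 29.91725977510214
```

View pics/m6.png

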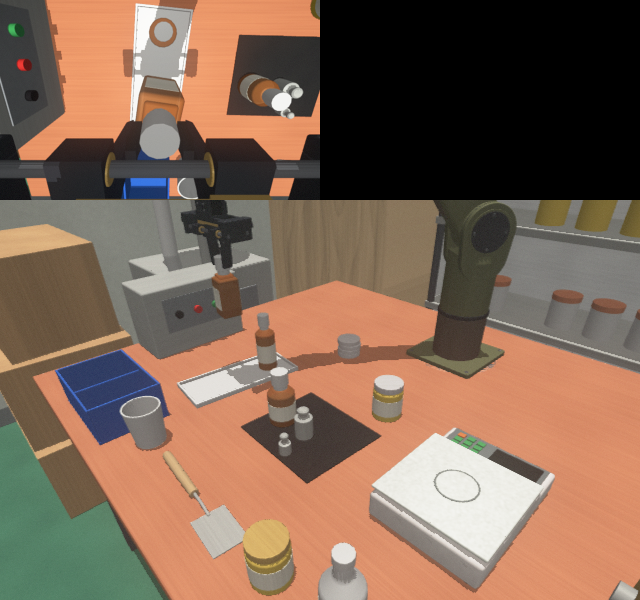

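{"fn": "carry_out", "kwargs": {
  "rows": [
    [[0, -0.3, 1], [0, 0, 0], 1],
    [[0, -0.3, 4], [0, 0, 0], 1],
    [[0, -0.3, 8], [0, 0, 0], 1],
    [[0, -0.3, 12], [0, 0, 0], 1],
    [[0, -0.3, 14.8], [0, 0, 0], 1],
    [[0, -0.3, 16.4], [0, 0, 0], 1],
    [[0, -0.3, 17.2], [0, 0, 0], 1],
    [[0, -0.3, 17.6], [0, 0, 0], 1],
    [[0, -0.3, 17.8], [0, 0, 0], 1],
    [[0, -0.3, 17.9], [0, 0, 0], 1],
    [[0, -0.3, 17.9], [0, 0, 0], 1],
    [[0, -0.3, 17.9], [0, 0, 0], 1]
  ]
}}

```text
clock: 17.55
tool_pos: [0.5349, -0.3319, 0.0881]
eef_rot: [-0.0, 1.0, -0.0, 0.001]
contact_force: [-0.9, -1.1, -2.8]
opening: 0.367
finger_force: 29.9
```

{"fn": "carry_out", "kwargs": {
  "rows": [
    [[0, 0, 0.1], [0, 0, 0], 1],
    [[0, 0, 0.2], [0, 0, 0], 1],
    [[0, 0, 0.2], [0, 0, 0], 1],
    [[0, 0, 0.2], [0, 0, 0], 1]
  ]
}}

```text
clock: 17.95
tool_pos: [0.5354, -0.3324, 0.0874]
eef_rot: [-0.0, 1.0, -0.001, 0.001]
contact_force: [-2.3, 0.0, 8.3]
opening: 0.364
finger_force: 29.8
```

{"fn": "carry_out", "kwargs": {
  "rows": [
    [[0, 0, -0.1], [0, 0, 0], 1],
    [[0, 0, -0.1], [0, 0, 0], 0.6],
    [[0, 0, -0.1], [0, 0, 0], 0.4],
    [[0, 0, -0.1], [0, 0, 0], 0.3],
    [[0, 0, -0.1], [0, 0, 0], 0.3],
    [[0, 0, -0.1], [0, 0, 0], 0.3],
    [[0, 0, -3], [0, 0, 0], 0.3],
    [[0, 0, -7], [0, 0, 0], 0.3],
    [[0, 0, -11], [0, 0, 0], 0.3],
    [[0, 0, -15], [0, 0, 0], 0.3],
    [[0, 0, -17], [0, 0, 0], 0.3],
    [[0, 0, -17], [0, 0, 0], 0.3]
  ]
}}

```text
clock: 19.15
tool_pos: [0.5365, -0.3325, 0.2589]
eef_rot: [-0.0, 1.0, -0.002, 0.003]
contact_force: [-0.5, -0.3, 0.3]
opening: 0.697
finger_force: 0.0
```

{"fn": "carry_out", "kwargs": {
  "rows": [
    [[-3.3, 24, 0], [0, 0, 0], 0.3],
    [[-3.3, 24, 0], [0, 0, 0], 0.3],
    [[-3.3, 24, 0], [0, 0, 0], 0.3],
    [[-3.3, 24, 0], [0, 0, 0], 0.3],
    [[-3.3, 24, 0], [0, 0, 0], 0.3],
    [[-3.3, 24, 0], [0, 0, 0], 0.3],
    [[-3.3, 24, 0], [0, 0, 0], 0.3],
    [[-3.3, 24, 0], [0, 0, 0], 0.3],
    [[-3.3, 24, 0], [0, 0, 0], 0.3]
  ]
}}

```text
clock: 20.05
tool_pos: [0.5667, -0.0939, 0.2548]
eef_rot: [0.001, 1.0, -0.0, -0.001]
contact_force: [0.1, -0.2, -0.5]
opening: 0.699
finger_force: 0.0
```

```bash
python3 - <<'E'
from h import *
w=r.snapshot('wrist')
s=r.get_state()
print(s['tool_pos'],s['contact_force'],s['opening'],delta([.568,-.0912,.074]))
h=cv2.cvtColor(w['image'],cv2.COLOR_RGB2HSV); m=(h[...,1]<45)&(h[...,2]>100)
for b in blobs(m,150): print(b)
print(proj(w,[.568,-.0912,.132]),proj(w,[.535,-.332,.144]),proj(w,[.4449,-.321,.159]))
E
```

```text
[ 0.56688334 -0.09368605  0.25496054] [ 1.00599627 -0.75188061 -0.32438103] 0.7017363457114842 [-0.1250751   0.26125751 18.09578798]
((0, 0, 24, 39, 813), array([10.4, 19. ]))
((60, 0, 123, 239, 18897), array([133.2, 125.5]))
((594, 0, 46, 212, 5002), array([624.4, 135.3]))
((11, 116, 62, 42, 1538), array([ 35.8, 134.8]))
((296, 124, 48, 17, 171), array([319.8, 128.9]))
((371, 138, 36, 36, 939), array([388.6, 155.4]))
((300, 148, 42, 46, 1493), array([320.4, 170.8]))
((385, 194, 22, 22, 361), array([396.2, 204.7]))
((198, 356, 37, 32, 812), array([216.4, 371.2]))
[321.03685294 174.60782785] [ 33.28189606 140.93569281] [ 0.24387173 19.19715385]
```

{"fn": "carry_out", "kwargs": {
  "rows": [
    [[0, 0.1, 4], [0, 0, 0], 0.3],
    [[0, 0.1, 8.5], [0, 0, 0], 0.3],
    [[0, 0.1, 12.5], [0, 0, 0], 0.3],
    [[0, 0.1, 15.5], [0, 0, 0], 0.3],
    [[0, 0.1, 17.2], [0, 0, 0], 0.3],
    [[0, 0.1, 18], [0, 0, 0], 0.3],
    [[0, 0.1, 18], [0, 0, 0], 0.3],
    [[0, 0.1, 18], [0, 0, 0], 0.3]
  ]
}}

```text
clock: 20.9
tool_pos: [0.568, -0.0912, 0.0762]
eef_rot: [0.0, 1.0, -0.0, 0.001]
contact_force: [1.3, -0.6, 0.1]
opening: 0.698
finger_force: 0.0
```

```bash
python3 - <<'E'
from h import *
w=r.snapshot('wrist'); s=r.get_state(); print(s['tool_pos'],s['contact_force'],s['opening'])
h=cv2.cvtColor(w['image'],cv2.COLOR_RGB2HSV); m=(h[...,1]<45)&(h[...,2]>100); m[:, :240]=0; m[:,400:]=0
for b in blobs(m,300): print(b)
print(proj(w,[.568,-.0912,.132]),proj(w,s['tool_pos']+[0,0,.03]))
E
```

```text
[ 0.56829863 -0.09105941  0.0765438 ] [ 0.36799746 -1.06374519  0.55608437] 0.7026598104568337
((271, 154, 94, 45, 1064), array([317.9, 167.2]))
((271, 214, 90, 106, 7404), array([315.6, 269.1]))
[316.49837965 285.93436676] [317.14449866 256.44260432]
```

{"fn": "carry_out", "kwargs": {
  "rows": [
    [[0, 0, 0.1], [0, 0, 0], 1],
    [[0, 0, 0.1], [0, 0, 0], 1],
    [[0, 0, 0.1], [0, 0, 0], 1],
    [[0, 0, 0.1], [0, 0, 0], 1],
    [[0, 0, 0.1], [0, 0, 0], 1],
    [[0, 0, 0.1], [0, 0, 0], 1],
    [[0, 0, 0.1], [0, 0, 0], 1]
  ],
  "newtons": 30
}}

```text
clock: 21.65
tool_pos: [0.5677, -0.091, 0.0748]
eef_rot: [-0.0, 1.0, -0.0, 0.0]
contact_force: [-0.4, -1.7, 3.5]
opening: 0.405
finger_force: 30.0
```

{"fn": "carry_out", "kwargs": {
  "rows": [
    [[0, 0, -0.3], [0, 0, 0], 1],
    [[0, 0, -1.5], [0, 0, 0], 1],
    [[0, 0, -4], [0, 0, 0], 1],
    [[0, 0, -7.5], [0, 0, 0], 1],
    [[0, 0, -11], [0, 0, 0], 1],
    [[0, 0, -14.5], [0, 0, 0], 1],
    [[0, 0, -17], [0, 0, 0], 1],
    [[0, 0, -18], [0, 0, 0], 1],
    [[0, 0, -18], [0, 0, 0], 1],
    [[0, 0, -18], [0, 0, 0], 1]
  ]
}}

```text
clock: 22.65
tool_pos: [0.5662, -0.0906, 0.2531]
eef_rot: [-0.0, 1.0, 0.0, -0.001]
contact_force: [-0.7, -0.6, -2.6]
opening: 0.415
finger_force: 30.0
```

{"fn": "carry_out", "kwargs": {
  "rows": [
    [[-0.2, -1, 0], [0, 0, 0], 1],
    [[-0.9, -4, 0], [0, 0, 0], 1],
    [[-1.8, -8, 0], [0, 0, 0], 1],
    [[-2.7, -12, 0], [0, 0, 0], 1],
    [[-3.6, -16, 0], [0, 0, 0], 1],
    [[-4.4, -20, 0], [0, 0, 0], 1],
    [[-5.1, -23, 0], [0, 0, 0], 1],
    [[-5.4, -24.5, 0], [0, 0, 0], 1],
    [[-5.5, -25, 0], [0, 0, 0], 1],
    [[-5.5, -25, 0], [0, 0, 0], 1],
    [[-5.5, -25, 0], [0, 0, 0], 1]
  ]
}}

```text
clock: 23.75
tool_pos: [0.6224, -0.339, 0.2537]
eef_rot: [-0.001, 1.0, 0.001, -0.001]
contact_force: [0.5, -0.0, -1.8]
opening: 0.408
finger_force: 30.0
```

{"fn": "carry_out", "kwargs": {
  "rows": [
    [[0, 0, 1], [0, 0, 0], 1],
    [[0, 0, 4], [0, 0, 0], 1],
    [[0, 0, 8], [0, 0, 0], 1],
    [[0, 0, 12], [0, 0, 0], 1],
    [[0, 0, 14.8], [0, 0, 0], 1],
    [[0, 0, 16.4], [0, 0, 0], 1],
    [[0, 0, 17.2], [0, 0, 0], 1],
    [[0, 0, 17.6], [0, 0, 0], 1],
    [[0, 0, 17.8], [0, 0, 0], 1],
    [[0, 0, 17.8], [0, 0, 0], 1],
    [[0, 0, 17.8], [0, 0, 0], 1]
  ]
}}

```text
clock: 24.85
tool_pos: [0.6232, -0.341, 0.0776]
eef_rot: [-0.0, 1.0, -0.0, 0.001]
contact_force: [-0.5, 0.1, -2.6]
opening: 0.406
finger_force: 30.0
```

{"fn": "carry_out", "kwargs": {
  "rows": [
    [[0, 0, 0.1], [0, 0, 0], 1],
    [[0, 0, 0.2], [0, 0, 0], 1],
    [[0, 0, 0.25], [0, 0, 0], 1],
    [[0, 0, 0.25], [0, 0, 0], 1]
  ]
}}

```text
clock: 25.25
tool_pos: [0.6231, -0.341, 0.0748]
eef_rot: [-0.0, 1.0, -0.0, 0.001]
contact_force: [-0.4, -0.6, 2.9]
opening: 0.412
finger_force: 29.9
```

{"fn": "carry_out", "kwargs": {
  "rows": [
    [[0, 0, -0.1], [0, 0, 0], 1],
    [[0, 0, -0.1], [0, 0, 0], 0.6],
    [[0, 0, -0.1], [0, 0, 0], 0.4],
    [[0, 0, -0.1], [0, 0, 0], 0.3],
    [[0, 0, -0.1], [0, 0, 0], 0.3],
    [[0, 0, -0.1], [0, 0, 0], 0.3],
    [[0, 0, -3], [0, 0, 0], 0.3],
    [[0, 0, -7], [0, 0, 0], 0.3],
    [[0, 0, -11], [0, 0, 0], 0.3],
    [[0, 0, -13], [0, 0, 0], 0.3],
    [[0, 0, -13], [0, 0, 0], 0.3]
  ]
}}

```text
clock: 26.35
tool_pos: [0.6248, -0.3415, 0.2081]
eef_rot: [-0.0, 1.0, -0.001, 0.004]
contact_force: [0.7, 0.2, -0.0]
opening: 0.699
finger_force: 0.0
```

{"fn": "carry_out", "kwargs": {
  "rows": [
    [[5.5, 32.5, 0], [0, 0, 0], 0.2],
    [[5.5, 32.5, 0], [0, 0, 0], 0.2],
    [[5.5, 32.5, 0], [0, 0, 0], 0.2],
    [[5.5, 32.5, 0], [0, 0, 0], 0.2],
    [[5.5, 32.5, 0], [0, 0, 0], 0.2],
    [[5.5, 32.5, 0], [0, 0, 0], 0.2],
    [[5.5, 32.5, 0], [0, 0, 0], 0.2],
    [[5.5, 32.5, 0], [0, 0, 0], 0.2],
    [[5.5, 32.5, 0], [0, 0, 0], 0.2],
    [[5.5, 32.5, 0], [0, 0, 0], 0.2],
    [[5.5, 32.5, 0], [0, 0, 0], 0.2]
  ]
}}

```text
clock: 27.45
tool_pos: [0.5672, -0.0178, 0.2034]
eef_rot: [0.001, 1.0, -0.0, -0.0]
contact_force: [0.9, 0.1, -0.9]
opening: 0.801
finger_force: 0.0
```

```bash
python3 - <<'E'
from h import *
w=r.snapshot('wrist'); s=r.get_state(); print(s['tool_pos'],s['contact_force'],s['opening'],delta([.568,-.0165,.0]))
h=cv2.cvtColor(w['image'],cv2.COLOR_RGB2HSV); m=(h[...,1]<45)&(h[...,2]>100)
for b in blobs(m,200): print(b)
print(proj(w,[.568,-.0165,.074]),proj(w,[.568,-.0165,.052]),proj(w,[.568,-.0165,.004]))
E
```

```text
[ 0.56728419 -0.01749333  0.2035319 ] [0.79908923 0.67400665 0.40962017] 0.8016056621120019 [-0.08017687  0.11286037 20.35308787]
((0, 0, 102, 257, 15536), array([ 53., 133.]))
((542, 0, 98, 231, 14569), array([606.2, 128.3]))
((301, 147, 40, 40, 1206), array([320.4, 166.2]))
((324, 209, 24, 26, 451), array([336. , 220.8]))
((353, 356, 67, 15, 885), array([387.4, 362.3]))
[319.44537739 172.12781454] [319.43301512 166.33714634] [319.4106809  155.87547469]
```

{"fn": "carry_out", "kwargs": {
  "rows": [
    [[0, 0.05, 4], [0, 0, 0], 0.25],
    [[0, 0.05, 8], [0, 0, 0], 0.25],
    [[0, 0.05, 12], [0, 0, 0], 0.25],
    [[0, 0.05, 14.5], [0, 0, 0], 0.25],
    [[0, 0.05, 16.5], [0, 0, 0], 0.25],
    [[0, 0.05, 17.3], [0, 0, 0], 0.25],
    [[0, 0.05, 17.6], [0, 0, 0], 0.25],
    [[0, 0.05, 17.8], [0, 0, 0], 0.25],
    [[0, 0.05, 17.8], [0, 0, 0], 0.25]
  ]
}}

```text
clock: 28.4
tool_pos: [0.568, -0.0153, 0.0267]
eef_rot: [-0.0, 1.0, 0.0, 0.001]
contact_force: [-0.5, 0.5, -0.2]
opening: 0.749
finger_force: 0.0
```

```bash
python3 - <<'E'
from h import *
w=r.snapshot('wrist');b=r.snapshot('scene')
s=r.get_state();print(s['tool_pos'],s['contact_force'],s['opening'])
o=np.zeros((600,800,3),np.uint8)
o[:300,:]=cv2.resize(w['image'][180:330,120:520],(800,300)); o[300:,:480]=cv2.resize(b['image'][155:255,235:395],(480,300),interpolation=cv2.INTER_CUBIC)
cv2.imwrite('pics/m7.png',o[:,:,::-1])
E
```

```text
[ 0.56796893 -0.01518209  0.0268001 ] [-0.08604408 -0.21179078 -0.65260037] 0.7500650703353242
```

View pics/m7.png

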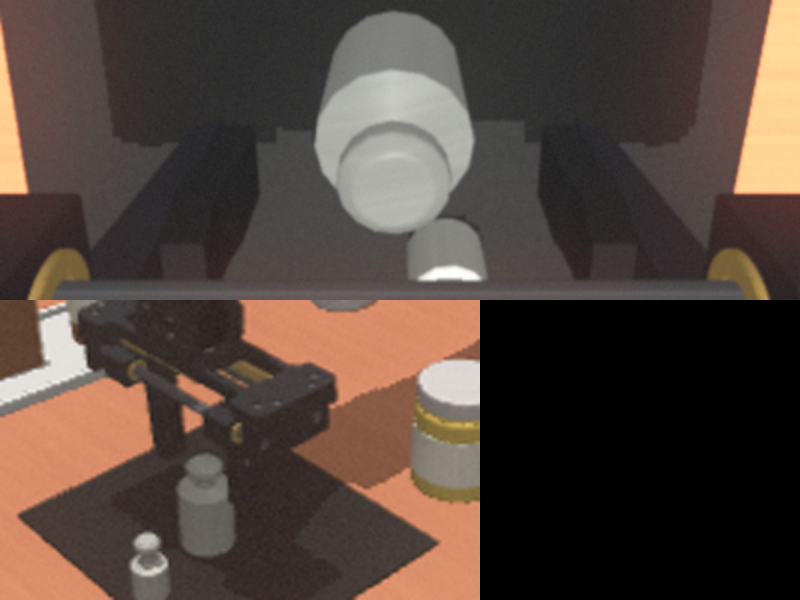

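{"fn": "carry_out", "kwargs": {
  "rows": [
    [[0, -0.1, 1.2], [0, 0, 0], 0.25],
    [[0, -0.1, 2.2], [0, 0, 0], 0.25],
    [[0, -0.1, 2.8], [0, 0, 0], 0.25],
    [[0, -0.1, 3.1], [0, 0, 0], 0.25],
    [[0, -0.1, 3.3], [0, 0, 0], 0.25],
    [[0, -0.1, 3.3], [0, 0, 0], 0.25]
  ]
}}

```text
clock: 29.1
tool_pos: [0.5672, -0.0161, -0.0074]
eef_rot: [-0.0, 1.0, 0.0, -0.0]
contact_force: [-0.6, -0.2, -0.7]
opening: 0.75
finger_force: 0.0
```

{"fn": "carry_out", "kwargs": {
  "rows": [
    [[0, 0, 0], [0, 0, 0], 1],
    [[0, 0, 0], [0, 0, 0], 1],
    [[0, 0, 0], [0, 0, 0], 1],
    [[0, 0, 0], [0, 0, 0], 1],
    [[0, 0, 0], [0, 0, 0], 1],
    [[0, 0, 0], [0, 0, 0], 1],
    [[0, 0, 0], [0, 0, 0], 1]
  ],
  "newtons": 45
}}

```text
clock: 29.8
tool_pos: [0.5675, -0.0163, -0.0068]
eef_rot: [-0.0, 1.0, -0.0, 0.0]
contact_force: [-0.6, -0.7, 3.0]
opening: 0.443
finger_force: 45.0
```

{"fn": "carry_out", "kwargs": {
  "rows": [
    [[0, 0, -0.3], [0, 0, 0], 1],
    [[0, 0, -1.5], [0, 0, 0], 1],
    [[0, 0, -4], [0, 0, 0], 1],
    [[0, 0, -7.5], [0, 0, 0], 1],
    [[0, 0, -11], [0, 0, 0], 1],
    [[0, 0, -14], [0, 0, 0], 1],
    [[0, 0, -16], [0, 0, 0], 1],
    [[0, 0, -16], [0, 0, 0], 1],
    [[0, 0, -16], [0, 0, 0], 1]
  ]
}}

```text
clock: 30.7
tool_pos: [0.5665, -0.0163, 0.1526]
eef_rot: [-0.0, 1.0, -0.0, -0.0]
contact_force: [0.1, -0.1, -5.6]
opening: 0.443
finger_force: 45.0
```

{"fn": "carry_out", "kwargs": {
  "rows": [
    [[0.2, 1, 0], [0, 0, 0], 1],
    [[0.5, 4, 0], [0, 0, 0], 1],
    [[0.9, 8, 0], [0, 0, 0], 1],
    [[1.3, 12, 0], [0, 0, 0], 1],
    [[1.7, 16, 0], [0, 0, 0], 1],
    [[2.1, 20, 0], [0, 0, 0], 1],
    [[2.5, 24, 0], [0, 0, 0], 1],
    [[3, 28, 0], [0, 0, 0], 1],
    [[3.3, 31, 0], [0, 0, 0], 1],
    [[3.5, 33, 0], [0, 0, 0], 1],
    [[3.6, 33.8, 0], [0, 0, 0], 1],
    [[3.6, 33.8, 0], [0, 0, 0], 1]
  ]
}}

```text
clock: 31.9
tool_pos: [0.5294, 0.323, 0.1515]
eef_rot: [-0.002, 1.0, -0.0, -0.001]
contact_force: [0.3, 0.0, -5.2]
opening: 0.439
finger_force: 45.0
```

```bash
python3 - <<'E'
from h import *
w=r.snapshot('wrist');t=r.snapshot('top')
s=r.get_state();print(s['tool_pos'],s['contact_force'],s['opening'])
# pan corners from wrist: project expected ring & pan corners, measure white mask
h=cv2.cvtColor(w['image'],cv2.COLOR_RGB2HSV); m=(h[...,1]<45)&(h[...,2]>110)
for b in blobs(m,300): print(b)
print('ring centre',proj(w,[.531,.322,.075]),'weight base',proj(w,s['tool_pos']+[0,0,.011]))
o=np.zeros((600,800,3),np.uint8); o[:400,:640]=w['image']
cv2.imwrite('pics/m8.png',o[:400,:640,::-1])
# ring points in wrist: dark on bright, ray cast onto pan plane and circle fit
g=cv2.cvtColor(w['image'],cv2.COLOR_RGB2GRAY).astype(np.float32)
d=(cv2.GaussianBlur(g,(0,0),6)-cv2.GaussianBlur(g,(0,0),.8)>8)&cv2.erode(m.astype(np.uint8),np.ones((1,1))).astype(bool)|((cv2.GaussianBlur(g,(0,0),6)-cv2.GaussianBlur(g,(0,0),.8)>8))
pts=[cast(w,u,v,.075)[:2] for v,u in np.argwhere(d)]
pts=np.array(pts); c=np.array([.531,.322]); rad=np.linalg.norm(pts-c,axis=1); pts=pts[(rad>.026)&(rad<.046)]
for _ in range(6):
    A=np.c_[2*pts,np.ones(len(pts))]; x=np.linalg.lstsq(A,(pts**2).sum(1),rcond=None)[0]; c=x[:2]; R0=np.sqrt(x[2]+c@c); e=abs(np.linalg.norm(pts-c,axis=1)-R0); pts=pts[e<max(.0025,np.percentile(e,85))]
print('ring wrist',c,R0,len(pts))
E
```

```text
[0.53091938 0.31969229 0.15203486] [ 0.13261122 -0.15800694 -5.28004187] 0.4400761736240154
((170, 0, 287, 291, 55435), array([317.9, 137.1]))
((302, 249, 46, 31, 552), array([321.8, 261.1]))
ring centre [316.37045758 190.95298167] weight base [310.80933022 241.30141088]
ring wrist [0.53055752 0.32208688] 0.03522290771434275 941
```

{"fn": "carry_out", "kwargs": {
  "rows": [
    [[0, 0, 1], [0, 0, 0], 1],
    [[0, 0, 3], [0, 0, 0], 1],
    [[0, 0, 5], [0, 0, 0], 1],
    [[0, 0, 6.8], [0, 0, 0], 1],
    [[0, 0, 7.6], [0, 0, 0], 1],
    [[0, 0, 8], [0, 0, 0], 1],
    [[0, 0, 8.2], [0, 0, 0], 1],
    [[0, 0, 8.2], [0, 0, 0], 1],
    [[0, 0, 8.2], [0, 0, 0], 1]
  ]
}}

```text
clock: 32.9
tool_pos: [0.5316, 0.3221, 0.0717]
eef_rot: [-0.0, 1.0, 0.0, 0.001]
contact_force: [0.5, 0.3, -4.8]
opening: 0.439
finger_force: 45.0
```

{"fn": "carry_out", "kwargs": {
  "rows": [
    [[0.1, 0, 0.15], [0, 0, 0], 1],
    [[0.1, 0, 0.3], [0, 0, 0], 1],
    [[0.1, 0, 0.4], [0, 0, 0], 1],
    [[0.1, 0, 0.45], [0, 0, 0], 1],
    [[0.1, 0, 0.45], [0, 0, 0], 1]
  ]
}}

```text
clock: 33.4
tool_pos: [0.53, 0.3218, 0.0663]
eef_rot: [-0.0, 1.0, -0.0, -0.0]
contact_force: [0.4, -0.2, -6.1]
opening: 0.44
finger_force: 45.0
```

{"fn": "carry_out", "kwargs": {
  "rows": [
    [[0, 0, 0.05], [0, 0, 0], 1],
    [[0, 0, 0.1], [0, 0, 0], 1],
    [[0, 0, 0.15], [0, 0, 0], 1],
    [[0, 0, 0.15], [0, 0, 0], 1]
  ]
}}

```text
clock: 33.8
tool_pos: [0.53, 0.3218, 0.0648]
eef_rot: [-0.0, 1.0, -0.0, -0.0]
contact_force: [0.5, 0.9, -4.4]
opening: 0.442
finger_force: 45.0
```

{"fn": "carry_out", "kwargs": {
  "rows": [
    [[0, 0, 0.05], [0, 0, 0], 1],
    [[0, 0, 0.1], [0, 0, 0], 1],
    [[0, 0, 0.1], [0, 0, 0], 1]
  ]
}}

```text
clock: 34.1
tool_pos: [0.5301, 0.3218, 0.0642]
eef_rot: [-0.0, 1.0, 0.0, 0.0]
contact_force: [-1.4, -0.7, -1.1]
opening: 0.443
finger_force: 45.0
```

{"fn": "carry_out", "kwargs": {
  "rows": [
    [[0, 0, 0.04], [0, 0, 0], 1],
    [[0, 0, 0.04], [0, 0, 0], 1],
    [[0, 0, 0.04], [0, 0, 0], 0.5],
    [[0, 0, 0.04], [0, 0, 0], 0.4],
    [[0, 0, 0.04], [0, 0, 0], 0.25],
    [[0, 0, 0.04], [0, 0, 0], 0.25],
    [[0, 0, 0.04], [0, 0, 0], 0.25],
    [[0, 0, -1], [0, 0, 0], 0.25],
    [[0, 0, -4], [0, 0, 0], 0.25],
    [[0, 0, -8], [0, 0, 0], 0.25],
    [[0, 0, -12], [0, 0, 0], 0.25],
    [[0, 0, -16], [0, 0, 0], 0.25]
  ]
}}

```text
clock: 35.3
tool_pos: [0.5299, 0.3217, 0.2263]
eef_rot: [-0.0, 1.0, 0.0, 0.0]
contact_force: [1.2, 1.6, 0.2]
opening: 0.752
finger_force: 0.0
```

{"fn": "carry_out", "kwargs": {
  "rows": [
    [[0, 0, -2], [0, 0, 0], 0.25],
    [[0, 0, -2], [0, 0, 0], 0.25]
  ]
}}

```text
clock: 35.5
tool_pos: [0.532, 0.3232, 0.2483]
eef_rot: [-0.0, 1.0, 0.002, 0.003]
contact_force: [0.0, -0.1, -0.0]
opening: 0.75
finger_force: 0.0
```

```bash
cat > caps.py <<'E'
from h import *
w=r.snapshot('wrist')
s=r.get_state();print(s['tool_pos'],s['contact_force'],s['opening'],s['clock'])
h=cv2.cvtColor(w['image'],cv2.COLOR_RGB2HSV); m=(h[...,1]<45)&(h[...,2]>100)
E
python3 - <<'E'
from caps import *
g=cv2.cvtColor(w['image'],cv2.COLOR_RGB2GRAY).astype(np.float32)
d=cv2.GaussianBlur(g,(0,0),6)-cv2.GaussianBlur(g,(0,0),.8)>8
pts=np.array([cast(w,u,v,.075)[:2] for v,u in np.argwhere(d)]); c=np.array([.531,.322])
rad=np.linalg.norm(pts-c,axis=1); pts=pts[(rad>.030)&(rad<.042)]
for _ in range(6):
    A=np.c_[2*pts,np.ones(len(pts))]; x=np.linalg.lstsq(A,(pts**2).sum(1),rcond=None)[0]; c=x[:2]; R0=np.sqrt(x[2]+c@c); e=abs(np.linalg.norm(pts-c,axis=1)-R0); pts=pts[e<max(.0025,np.percentile(e,85))]
print('ring',c,R0,len(pts),proj(w,[*c,.075]), 'weight top expected',proj(w,[*c,.145]),proj(w,[*c,.123]))
u,v=proj(w,[*c,.145]).astype(int); cv2.imwrite('pics/m8.png',cv2.resize(w['image'][60:360,120:520],(800,600))[:,:,::-1])
E
```

```text
[0.53078611 0.32231736 0.24586027] [ 0.14398777 -0.51486818  0.09613372] 0.7475456492431779 35.55
ring [0.52880942 0.32225942] 0.03437923560599594 742 [316.23005452 156.31472214] weight top expected [316.02676339 174.71526579] [316.09988718 168.09659275]
```

View pics/m8.png

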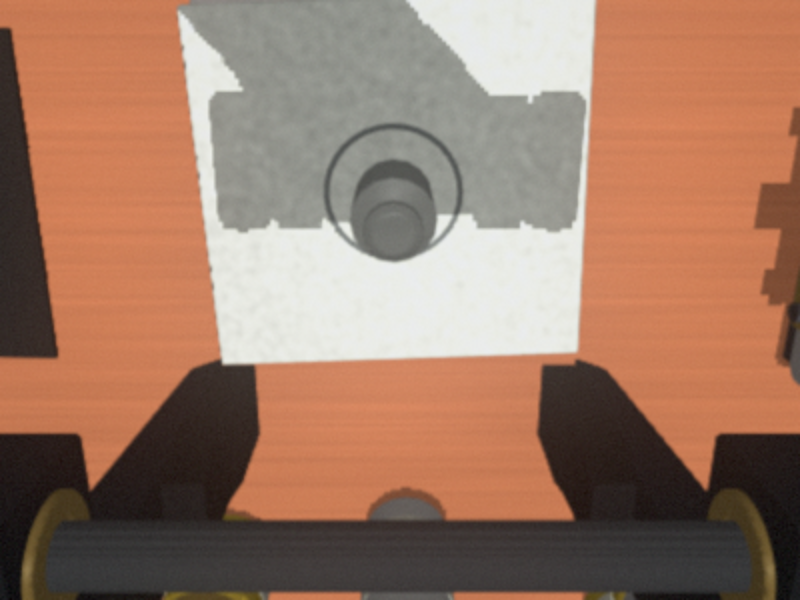

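{"fn": "carry_out", "kwargs": {
  "rows": [
    [[-9.2, -66.3, 0], [0, 0, 0], 0.3],
    [[-9.2, -66.3, 0], [0, 0, 0], 0.3],
    [[-9.2, -66.3, 0], [0, 0, 0], 0.3],
    [[-9.2, -66.3, 0], [0, 0, 0], 0.3],
    [[-9.2, -66.3, 0], [0, 0, 0], 0.3],
    [[-9.2, -66.3, 0], [0, 0, 0], 0.3],
    [[-9.2, -66.3, 0], [0, 0, 0], 0.3],
    [[-9.2, -66.3, 0], [0, 0, 0], 0.3],
    [[-9.2, -66.3, 0], [0, 0, 0], 0.3],
    [[-9.2, -66.3, 0], [0, 0, 0], 0.3],
    [[-9.2, -66.3, 0], [0, 0, 0], 0.3],
    [[-9.2, -66.3, 0], [0, 0, 0], 0.3]
  ]
}}

```text
clock: 36.75
tool_pos: [0.6117, -0.2741, 0.2421]
eef_rot: [-0.0, 1.0, 0.001, -0.002]
contact_force: [0.6, -0.0, 0.7]
opening: 0.7
finger_force: 0.0
```

```bash
python3 - <<'E'
from h import *
s=r.get_state();print(s['tool_pos'],s['eef_rot'],delta([.6231,-.341,.246]))
E
```

```text
[ 0.61174287 -0.27410021  0.24205218] [-3.91123889e-04  9.99998485e-01  7.06980889e-04 -1.54207587e-03] [-1.12924252 -6.69029722 -0.40773466]
```

{"fn": "carry_out", "kwargs": {
  "rows": [
    [[-0.9, -6.4, 0], [0, 0, 0], 0.3],
    [[-0.9, -6.4, 0], [0, 0, 0], 0.3],
    [[-0.9, -6.4, 0], [0, 0, 0], 0.3],
    [[-0.9, -6.4, 0], [0, 0, 0], 0.3],
    [[-0.9, -6.4, 0], [0, 0, 0], 0.3]
  ]
}}

```text
clock: 37.25
tool_pos: [0.6223, -0.3333, 0.2434]
eef_rot: [-0.002, 1.0, 0.001, -0.0]
contact_force: [-1.0, -0.5, 0.3]
opening: 0.7
finger_force: 0.0
```

```bash
python3 - <<'E'
from caps import *
for b in blobs(m,200): print(b)
for n,p in dict(st=[.6231,-.341,.132],sq=[.535,-.332,.144],tall=[.4449,-.321,.159]).items(): print(n,proj(w,p))
print(delta([.6231,-.341,.0748]))
E
```

```text
[ 0.62236367 -0.33352975  0.24371741] [-0.31449615  0.71227315  0.30655058] 0.7029329168861699 37.3
((258, 0, 133, 202, 17631), array([321.1,  96.5]))
((296, 44, 44, 46, 1574), array([317.4,  66.3]))
((595, 153, 23, 22, 274), array([604.2, 162.6]))
((612, 160, 17, 16, 213), array([620.1, 167.5]))
((364, 269, 37, 52, 980), array([380.8, 297.9]))
((579, 277, 33, 30, 612), array([595.9, 288.2]))
st [308.60257462 177.58569212]
sq [319.5352341  69.5378108]
tall [337.62912451 -81.23260251]
[-0.07751959 -0.77896112 16.89028051]
```

{"fn": "carry_out", "kwargs": {
  "rows": [
    [[0, -0.7, 0], [0, 0, 0], 0.3],
    [[0, -0.7, 4], [0, 0, 0], 0.3],
    [[0, -0.7, 8], [0, 0, 0], 0.3],
    [[0, -0.7, 12], [0, 0, 0], 0.3],
    [[0, -0.7, 14.8], [0, 0, 0], 0.3],
    [[0, -0.7, 16.3], [0, 0, 0], 0.3],
    [[0, -0.7, 16.8], [0, 0, 0], 0.3],
    [[0, -0.7, 16.8], [0, 0, 0], 0.3],
    [[0, -0.7, 16.8], [0, 0, 0], 0.3]
  ]
}}

```text
clock: 38.2
tool_pos: [0.6233, -0.344, 0.0778]
eef_rot: [-0.0, 1.0, -0.001, 0.001]
contact_force: [-0.1, -0.6, 0.4]
opening: 0.697
finger_force: 0.0
```

{"fn": "carry_out", "kwargs": {
  "rows": [
    [[0, 0.3, 0.25], [0, 0, 0], 0.3],
    [[0, 0.3, 0.25], [0, 0, 0], 0.3],
    [[0, 0.3, 0.25], [0, 0, 0], 0.3]
  ]
}}

```text
clock: 38.5
tool_pos: [0.6223, -0.3403, 0.074]
eef_rot: [-0.001, 1.0, -0.0, 0.0]
contact_force: [0.4, -0.8, -0.5]
opening: 0.699
finger_force: 0.0
```

{"fn": "carry_out", "kwargs": {
  "rows": [
    [[0, 0, 0], [0, 0, 0], 1],
    [[0, 0, 0], [0, 0, 0], 1],
    [[0, 0, 0], [0, 0, 0], 1],
    [[0, 0, 0], [0, 0, 0], 1],
    [[0, 0, 0], [0, 0, 0], 1],
    [[0, 0, 0], [0, 0, 0], 1],
    [[0, 0, 0], [0, 0, 0], 1]
  ],
  "newtons": 30
}}

```text
clock: 39.2
tool_pos: [0.6219, -0.3407, 0.0734]
eef_rot: [-0.0, 1.0, -0.0, 0.0]
contact_force: [0.5, -1.6, 0.4]
opening: 0.411
finger_force: 30.0
```

{"fn": "carry_out", "kwargs": {
  "rows": [
    [[0, 0, -0.3], [0, 0, 0], 1],
    [[0, 0, -1.5], [0, 0, 0], 1],
    [[0, 0, -4], [0, 0, 0], 1],
    [[0, 0, -7.5], [0, 0, 0], 1],
    [[0, 0, -11], [0, 0, 0], 1],
    [[0, 0, -14.5], [0, 0, 0], 1],
    [[0, 0, -16.5], [0, 0, 0], 1],
    [[0, 0, -17], [0, 0, 0], 1],
    [[0, 0, -17], [0, 0, 0], 1]
  ]
}}

```text
clock: 40.1
tool_pos: [0.6221, -0.3402, 0.2441]
eef_rot: [-0.0, 1.0, -0.0, 0.0]
contact_force: [0.2, 1.0, -2.6]
opening: 0.413
finger_force: 30.0
```

{"fn": "carry_out", "kwargs": {
  "rows": [
    [[0.2, 1, 0], [0, 0, 0], 1],
    [[0.9, 4, 0], [0, 0, 0], 1],
    [[1.8, 8, 0], [0, 0, 0], 1],
    [[2.7, 12, 0], [0, 0, 0], 1],
    [[3.6, 16, 0], [0, 0, 0], 1],
    [[4.4, 20, 0], [0, 0, 0], 1],
    [[5.1, 23, 0], [0, 0, 0], 1],
    [[5.4, 24.5, 0], [0, 0, 0], 1],
    [[5.5, 25, 0], [0, 0, 0], 1],
    [[5.5, 25, 0], [0, 0, 0], 1],
    [[5.5, 25, 0], [0, 0, 0], 1]
  ]
}}

```text
clock: 41.2
tool_pos: [0.5669, -0.0928, 0.243]
eef_rot: [0.001, 1.0, -0.001, -0.0]
contact_force: [0.2, -1.0, -2.5]
opening: 0.413
finger_force: 30.0
```

{"fn": "carry_out", "kwargs": {
  "rows": [
    [[0, 0, 1], [0, 0, 0], 1],
    [[0, 0, 4], [0, 0, 0], 1],
    [[0, 0, 8], [0, 0, 0], 1],
    [[0, 0, 12], [0, 0, 0], 1],
    [[0, 0, 14], [0, 0, 0], 1],
    [[0, 0, 15.2], [0, 0, 0], 1],
    [[0, 0, 15.8], [0, 0, 0], 1],
    [[0, 0, 16], [0, 0, 0], 1],
    [[0, 0, 16], [0, 0, 0], 1],
    [[0, 0, 16], [0, 0, 0], 1]
  ]
}}

```text
clock: 42.2
tool_pos: [0.5677, -0.0906, 0.0845]
eef_rot: [-0.0, 1.0, -0.0, 0.001]
contact_force: [-0.1, -0.5, -1.6]
opening: 0.41
finger_force: 30.0
```

{"fn": "carry_out", "kwargs": {
  "rows": [
    [[0.1, -0.05, 0.4], [0, 0, 0], 1],
    [[0.1, -0.05, 0.7], [0, 0, 0], 1],
    [[0.1, -0.05, 0.8], [0, 0, 0], 1],
    [[0.1, -0.05, 0.8], [0, 0, 0], 1],
    [[0.1, -0.05, 0.8], [0, 0, 0], 1]
  ]
}}

```text
clock: 42.7
tool_pos: [0.5659, -0.0909, 0.0754]
eef_rot: [-0.0, 1.0, 0.0, 0.0]
contact_force: [0.5, 0.5, -1.0]
opening: 0.412
finger_force: 30.0
```

{"fn": "carry_out", "kwargs": {
  "rows": [
    [[-0.1, 0, 0], [0, 0, 0], 1],
    [[-0.1, 0, 0.1], [0, 0, 0], 1],
    [[-0.1, 0, 0.15], [0, 0, 0], 1],
    [[-0.1, 0, 0.15], [0, 0, 0], 1]
  ]
}}

```text
clock: 43.1
tool_pos: [0.5667, -0.0909, 0.0738]
eef_rot: [-0.0, 1.0, 0.0, -0.0]
contact_force: [0.4, -0.5, -1.7]
opening: 0.414
finger_force: 30.0
```

{"fn": "carry_out", "kwargs": {
  "rows": [
    [[0, 0, 0.05], [0, 0, 0], 1],
    [[0, 0, 0.1], [0, 0, 0], 1],
    [[0, 0, 0.1], [0, 0, 0], 1]
  ]
}}

```text
clock: 43.4
tool_pos: [0.5671, -0.091, 0.0733]
eef_rot: [-0.0, 1.0, -0.0, 0.0]
contact_force: [-0.3, -0.8, 2.6]
opening: 0.412
finger_force: 30.0
```

{"fn": "carry_out", "kwargs": {
  "rows": [
    [[0, 0, -0.05], [0, 0, 0], 1],
    [[0, 0, -0.05], [0, 0, 0], 0.57],
    [[0, 0, -0.05], [0, 0, 0], 0.45],
    [[0, 0, -0.05], [0, 0, 0], 0.35],
    [[0, 0, -0.05], [0, 0, 0], 0.3],
    [[0, 0, -0.05], [0, 0, 0], 0.3],
    [[0, 0, -3], [0, 0, 0], 0.3],
    [[0, 0, -7], [0, 0, 0], 0.3],
    [[0, 0, -11], [0, 0, 0], 0.3],
    [[0, 0, -15], [0, 0, 0], 0.3],
    [[0, 0, -18], [0, 0, 0], 0.3],
    [[0, 0, -18], [0, 0, 0], 0.3]
  ]
}}

```text
clock: 44.6
tool_pos: [0.5697, -0.0911, 0.2574]
eef_rot: [-0.0, 1.0, -0.0, 0.005]
contact_force: [0.8, 0.0, 0.4]
opening: 0.696
finger_force: 0.0
```

```bash
python3 - <<'E'
from caps import *
for b in blobs(m,200): print(b)
print(proj(w,[.568,-.0912,.132])); s=r.get_state(); print(s['tool_pos'])
E
```

```text
[ 0.56805509 -0.09105852  0.2548599 ] [-0.02236728  0.04686948  0.20123409] 0.7007514027562459 44.65
((0, 0, 21, 32, 589), array([ 9. , 14.7]))
((58, 0, 124, 233, 18233), array([131.2, 123.5]))
((590, 0, 50, 207, 5651), array([622.8, 129.5]))
((9, 109, 62, 43, 1521), array([ 33. , 128.4]))
((298, 142, 41, 45, 1471), array([317.8, 164.5]))
((383, 189, 21, 22, 363), array([393.5, 199.6]))
((200, 356, 32, 25, 508), array([215.5, 367.4]))
[317.8188963 169.2657483]
[ 0.56805509 -0.09105852  0.2548599 ]
```

{"fn": "carry_out", "kwargs": {
  "rows": [
    [[3.2, -24.1, 0], [0, 0, 0], 0.3],
    [[3.2, -24.1, 0], [0, 0, 0], 0.3],
    [[3.2, -24.1, 0], [0, 0, 0], 0.3],
    [[3.2, -24.1, 0], [0, 0, 0], 0.3],
    [[3.2, -24.1, 0], [0, 0, 0], 0.3],
    [[3.2, -24.1, 0], [0, 0, 0], 0.3],
    [[3.2, -24.1, 0], [0, 0, 0], 0.3],
    [[3.2, -24.1, 0], [0, 0, 0], 0.3],
    [[3.2, -24.1, 0], [0, 0, 0], 0.3]
  ]
}}

```text
clock: 45.55
tool_pos: [0.5354, -0.3297, 0.2524]
eef_rot: [-0.002, 1.0, 0.001, -0.0]
contact_force: [0.0, -0.6, -0.4]
opening: 0.7
finger_force: 0.0
```

```bash
python3 - <<'E'
from caps import *
for b in blobs(m,200): print(b)
print(proj(w,[.5354,-.332,.144]),delta([.5354,-.3322,.088]))
E
```

```text
[ 0.53548202 -0.33000429  0.25262082] [ 0.43209706 -0.35308715 -0.29817682] 0.6948926650666443 45.6
((260, 3, 132, 257, 22148), array([319.3, 134.8]))
((312, 40, 40, 42, 1305), array([331.4,  60.8]))
((299, 125, 38, 12, 221), array([318.2, 129.8]))
((488, 150, 53, 58, 906), array([504.8, 170.1]))
((550, 180, 48, 58, 1671), array([574.6, 205.8]))
((0, 195, 19, 64, 213), array([  8.3, 228.1]))
((358, 357, 63, 41, 2118), array([388.5, 378.7]))
[314.93526813 177.4772328 ] [ 4.30383154e-03 -2.38652098e-01  1.64618184e+01]
```

{"fn": "carry_out", "kwargs": {
  "rows": [
    [[0, -0.15, 4], [0, 0, 0], 0.3],
    [[0, -0.15, 8], [0, 0, 0], 0.3],
    [[0, -0.15, 12], [0, 0, 0], 0.3],
    [[0, -0.15, 14.8], [0, 0, 0], 0.3],
    [[0, -0.15, 16], [0, 0, 0], 0.3],
    [[0, -0.15, 16.4], [0, 0, 0], 0.3],
    [[0, -0.15, 16.4], [0, 0, 0], 0.3],
    [[0, -0.15, 16.4], [0, 0, 0], 0.3]
  ]
}}

```text
clock: 46.4
tool_pos: [0.5362, -0.3339, 0.0905]
eef_rot: [-0.0, 1.0, -0.001, 0.001]
contact_force: [0.4, -0.8, -0.7]
opening: 0.702
finger_force: 0.0
```

{"fn": "carry_out", "kwargs": {
  "rows": [
    [[0.1, 0.1, 0.3], [0, 0, 0], 0.3],
    [[0.1, 0.1, 0.3], [0, 0, 0], 0.3],
    [[0.1, 0.1, 0.3], [0, 0, 0], 1],
    [[0.1, 0.1, 0.3], [0, 0, 0], 1],
    [[0.1, 0.1, 0.3], [0, 0, 0], 1],
    [[0.1, 0.1, 0.3], [0, 0, 0], 1],
    [[0.1, 0.1, 0.3], [0, 0, 0], 1],
    [[0.1, 0.1, 0.3], [0, 0, 0], 1],
    [[0.1, 0.1, 0.3], [0, 0, 0], 1]
  ],
  "newtons": 30
}}

```text
clock: 47.3
tool_pos: [0.534, -0.3328, 0.0859]
eef_rot: [-0.0, 1.0, -0.0, 0.0]
contact_force: [-0.9, -1.2, 1.5]
opening: 0.363
finger_force: 30.0
```

{"fn": "carry_out", "kwargs": {
  "rows": [
    [[0, 0, -0.3], [0, 0, 0], 1],
    [[0, 0, -1.5], [0, 0, 0], 1],
    [[0, 0, -4], [0, 0, 0], 1],
    [[0, 0, -7.5], [0, 0, 0], 1],
    [[0, 0, -11], [0, 0, 0], 1],
    [[0, 0, -14.5], [0, 0, 0], 1],
    [[0, 0, -17], [0, 0, 0], 1],
    [[0, 0, -18], [0, 0, 0], 1],
    [[0, 0, -18], [0, 0, 0], 1]
  ]
}}

```text
clock: 48.2
tool_pos: [0.5345, -0.3326, 0.2673]
eef_rot: [-0.0, 1.0, -0.001, 0.001]
contact_force: [-0.3, -0.5, -3.0]
opening: 0.363
finger_force: 30.0
```

{"fn": "carry_out", "kwargs": {
  "rows": [
    [[-0.1, 1, 0], [0, 0, 0], 1],
    [[-0.3, 4, 0], [0, 0, 0], 1],
    [[-0.6, 8, 0], [0, 0, 0], 1],
    [[-1, 12, 0], [0, 0, 0], 1],
    [[-1.4, 16, 0], [0, 0, 0], 1],
    [[-1.8, 20, 0], [0, 0, 0], 1],
    [[-2.1, 24, 0], [0, 0, 0], 1],
    [[-2.4, 28, 0], [0, 0, 0], 1],
    [[-2.7, 32, 0], [0, 0, 0], 1],
    [[-3, 35.5, 0], [0, 0, 0], 1],
    [[-3.1, 38, 0], [0, 0, 0], 1],
    [[-3.1, 38.7, 0], [0, 0, 0], 1]
  ]
}}

```text
clock: 49.4
tool_pos: [0.5629, 0.0598, 0.2642]
eef_rot: [-0.004, 1.0, 0.001, -0.002]
contact_force: [0.6, 1.0, -2.7]
opening: 0.361
finger_force: 30.0
```

{"fn": "carry_out", "kwargs": {
  "rows": [
    [[0, 0, 1], [0, 0, 0], 1],
    [[0, 0, 4], [0, 0, 0], 1],
    [[0, 0, 8], [0, 0, 0], 1],
    [[0, 0, 12], [0, 0, 0], 1],
    [[0, 0, 14.5], [0, 0, 0], 1],
    [[0, 0, 16], [0, 0, 0], 1],
    [[0, 0, 16.8], [0, 0, 0], 1],
    [[0, 0, 17], [0, 0, 0], 1],
    [[0, 0, 17], [0, 0, 0], 1],
    [[0, 0, 17], [0, 0, 0], 1]
  ]
}}

```text
clock: 50.4
tool_pos: [0.5654, 0.0543, 0.0967]
eef_rot: [-0.0, 1.0, 0.0, 0.001]
contact_force: [0.3, 0.5, -2.6]
opening: 0.365
finger_force: 30.0
```

{"fn": "carry_out", "kwargs": {
  "rows": [
    [[0.1, -0.15, 0.4], [0, 0, 0], 1],
    [[0.1, -0.15, 0.7], [0, 0, 0], 1],
    [[0.1, -0.15, 0.8], [0, 0, 0], 1],
    [[0.1, -0.15, 0.85], [0, 0, 0], 1],
    [[0.1, -0.15, 0.85], [0, 0, 0], 1]
  ]
}}

```text
clock: 50.9
tool_pos: [0.5637, 0.0531, 0.0874]
eef_rot: [-0.0, 1.0, 0.0, 0.0]
contact_force: [0.3, -0.2, -3.0]
opening: 0.365
finger_force: 30.0
```

{"fn": "carry_out", "kwargs": {
  "rows": [
    [[-0.1, 0, 0.05], [0, 0, 0], 1],
    [[-0.1, 0, 0.1], [0, 0, 0], 1],
    [[-0.1, 0, 0.15], [0, 0, 0], 1],
    [[-0.1, 0, 0.15], [0, 0, 0], 1]
  ]
}}

```text
clock: 51.3
tool_pos: [0.5648, 0.053, 0.0859]
eef_rot: [-0.0, 1.0, 0.0, 0.0]
contact_force: [-0.6, -1.1, -2.8]
opening: 0.363
finger_force: 30.0
```

{"fn": "carry_out", "kwargs": {
  "rows": [
    [[0, 0, 0.05], [0, 0, 0], 1],
    [[0, 0, 0.1], [0, 0, 0], 1],
    [[0, 0, 0.1], [0, 0, 0], 1]
  ]
}}

```text
clock: 51.6
tool_pos: [0.5652, 0.0529, 0.0858]
eef_rot: [-0.0, 1.0, -0.0, 0.001]
contact_force: [-0.7, -1.1, 6.0]
opening: 0.368
finger_force: 29.9
```

{"fn": "carry_out", "kwargs": {
  "rows": [
    [[0, 0, -0.1], [0, 0, 0], 1],
    [[0, 0, -0.1], [0, 0, 0], 0.62],
    [[0, 0, -0.1], [0, 0, 0], 0.5],
    [[0, 0, -0.1], [0, 0, 0], 0.4],
    [[0, 0, -0.1], [0, 0, 0], 0.3],
    [[0, 0, -0.1], [0, 0, 0], 0.3],
    [[0, 0, -3], [0, 0, 0], 0.3],
    [[0, 0, -7], [0, 0, 0], 0.3],
    [[0, 0, -11], [0, 0, 0], 0.3],
    [[0, 0, -15], [0, 0, 0], 0.3],
    [[0, 0, -17.6], [0, 0, 0], 0.3],
    [[0, 0, -17.6], [0, 0, 0], 0.3]
  ]
}}

```text
clock: 52.8
tool_pos: [0.5673, 0.0536, 0.2649]
eef_rot: [-0.0, 1.0, 0.001, 0.004]
contact_force: [-0.2, 0.8, 0.2]
opening: 0.7
finger_force: 0.0
```

```bash
python3 - <<'E'
from caps import *
for b in blobs(m,200): print(b)
print(proj(w,[.5645,.0529,.144]),proj(w,[.568,-.091,.132])); s=r.get_state(); print(s['tool_pos'])
E
```

```text
[0.56575482 0.05325502 0.26250611] [ 0.10594692 -0.24410353 -1.25885526] 0.7004980897110542 52.85
((0, 0, 75, 232, 12838), array([ 30.7, 128.2]))
((457, 0, 183, 207, 32349), array([553.7, 104.1]))
((185, 120, 34, 34, 249), array([205.1, 128.3]))
((141, 143, 42, 44, 1373), array([162. , 165.7]))
((298, 148, 37, 38, 1089), array([316.1, 167. ]))
((267, 189, 20, 22, 329), array([276.1, 199.5]))
((269, 298, 95, 22, 1271), array([328.7, 310.2]))
[316.8345917 169.584788 ] [160.89852153 169.89714936]
[0.56575482 0.05325502 0.26250611]
```

{"fn": "carry_out", "kwargs": {
  "rows": [
    [[12, -37.4, 0], [0, 0, 0], 0.3],
    [[12, -37.4, 0], [0, 0, 0], 0.3],
    [[12, -37.4, 0], [0, 0, 0], 0.3],
    [[12, -37.4, 0], [0, 0, 0], 0.3],
    [[12, -37.4, 0], [0, 0, 0], 0.3],
    [[12, -37.4, 0], [0, 0, 0], 0.3],
    [[12, -37.4, 0], [0, 0, 0], 0.3],
    [[12, -37.4, 0], [0, 0, 0], 0.3],
    [[12, -37.4, 0], [0, 0, 0], 0.3],
    [[12, -37.4, 0], [0, 0, 0], 0.3],
    [[12, -37.4, 0], [0, 0, 0], 0.3],
    [[12, -37.4, 0], [0, 0, 0], 0.3]
  ]
}}

```text
clock: 54.05
tool_pos: [0.4456, -0.3189, 0.2604]
eef_rot: [-0.002, 1.0, 0.001, -0.0]
contact_force: [0.2, 0.0, 0.4]
opening: 0.697
finger_force: 0.0
```

```bash
python3 - <<'E'
from caps import *
for b in blobs(m,200): print(b)
print(proj(w,[.4447,-.321,.159]),delta([.4447,-.3212,.1025]))
E
```

```text
[ 0.44566481 -0.31920521  0.26063862] [-0.55805406 -0.37636368  0.64988227] 0.6982834688492249 54.1
((257, 90, 120, 222, 19931), array([311. , 201.1]))
((467, 218, 53, 32, 698), array([487. , 230.1]))
((598, 220, 42, 18, 266), array([621.8, 228.2]))
((522, 256, 34, 21, 274), array([538.2, 268.9]))
[315.15808747 178.69206204] [ 0.09495798 -0.21525441 15.81366471]
```

{"fn": "carry_out", "kwargs": {
  "rows": [
    [[0, -0.1, 4], [0, 0, 0], 0.3],
    [[0, -0.1, 8], [0, 0, 0], 0.3],
    [[0, -0.1, 12], [0, 0, 0], 0.3],
    [[0, -0.1, 14.4], [0, 0, 0], 0.3],
    [[0, -0.1, 15.6], [0, 0, 0], 0.3],
    [[0, -0.1, 15.9], [0, 0, 0], 0.3],
    [[0, -0.1, 15.9], [0, 0, 0], 0.3],
    [[0, -0.1, 15.9], [0, 0, 0], 0.3]
  ]
}}

```text
clock: 54.9
tool_pos: [0.446, -0.3224, 0.1032]
eef_rot: [-0.0, 1.0, -0.001, 0.001]
contact_force: [0.9, 0.4, 0.5]
opening: 0.699
finger_force: 0.0
```

{"fn": "carry_out", "kwargs": {
  "rows": [
    [[0.05, 0.1, 0.15], [0, 0, 0], 0.3],
    [[0.05, 0.1, 0.15], [0, 0, 0], 0.3],
    [[0.05, 0.1, 0.15], [0, 0, 0], 1],
    [[0.05, 0.1, 0.15], [0, 0, 0], 1],
    [[0.05, 0.1, 0.15], [0, 0, 0], 1],
    [[0.05, 0.1, 0.15], [0, 0, 0], 1],
    [[0.05, 0.1, 0.15], [0, 0, 0], 1],
    [[0.05, 0.1, 0.15], [0, 0, 0], 1],
    [[0.05, 0.1, 0.15], [0, 0, 0], 1]
  ],
  "newtons": 30
}}

```text
clock: 55.8
tool_pos: [0.4444, -0.3209, 0.1003]
eef_rot: [-0.0, 1.0, 0.0, -0.0]
contact_force: [0.1, -0.4, 0.1]
opening: 0.318
finger_force: 30.0
```

{"fn": "carry_out", "kwargs": {
  "rows": [
    [[0, 0, -0.3], [0, 0, 0], 1],
    [[0, 0, -1.5], [0, 0, 0], 1],
    [[0, 0, -4], [0, 0, 0], 1],
    [[0, 0, -7.5], [0, 0, 0], 1],
    [[0, 0, -11], [0, 0, 0], 1],
    [[0, 0, -14.5], [0, 0, 0], 1],
    [[0, 0, -17], [0, 0, 0], 1],
    [[0, 0, -18], [0, 0, 0], 1],
    [[0, 0, -18], [0, 0, 0], 1]
  ]
}}

```text
clock: 56.7
tool_pos: [0.4448, -0.3213, 0.2816]
eef_rot: [-0.0, 1.0, -0.001, 0.001]
contact_force: [-0.1, -0.1, -3.9]
opening: 0.319
finger_force: 30.0
```

{"fn": "carry_out", "kwargs": {
  "rows": [
    [[-0.2, 1, 0], [0, 0, 0], 1],
    [[-0.6, 4, 0], [0, 0, 0], 1],
    [[-1.2, 7.5, 0], [0, 0, 0], 1],
    [[-1.8, 11, 0], [0, 0, 0], 1],
    [[-2.4, 14.5, 0], [0, 0, 0], 1],
    [[-3, 18, 0], [0, 0, 0], 1],
    [[-3.5, 21.5, 0], [0, 0, 0], 1],
    [[-4, 25, 0], [0, 0, 0], 1],
    [[-4.5, 28, 0], [0, 0, 0], 1],
    [[-4.8, 29.6, 0], [0, 0, 0], 1],
    [[-4.9, 30.1, 0], [0, 0, 0], 1],
    [[-4.9, 30.1, 0], [0, 0, 0], 1]
  ]
}}

```text
clock: 57.9
tool_pos: [0.4923, -0.0193, 0.2793]
eef_rot: [-0.001, 1.0, 0.0, -0.001]
contact_force: [-1.5, -0.2, -3.0]
opening: 0.316
finger_force: 30.0
```

{"fn": "carry_out", "kwargs": {
  "rows": [
    [[0, 0, 1], [0, 0, 0], 1],
    [[0, 0, 4], [0, 0, 0], 1],
    [[0, 0, 8], [0, 0, 0], 1],
    [[0, 0, 12], [0, 0, 0], 1],
    [[0, 0, 14.5], [0, 0, 0], 1],
    [[0, 0, 16], [0, 0, 0], 1],
    [[0, 0, 16.8], [0, 0, 0], 1],
    [[0, 0, 17], [0, 0, 0], 1],
    [[0, 0, 17], [0, 0, 0], 1],
    [[0, 0, 17], [0, 0, 0], 1]
  ]
}}

```text
clock: 58.9
tool_pos: [0.4939, -0.0203, 0.1111]
eef_rot: [-0.0, 1.0, 0.0, 0.001]
contact_force: [-0.1, 0.4, -3.3]
opening: 0.321
finger_force: 30.0
```

{"fn": "carry_out", "kwargs": {
  "rows": [
    [[0.05, 0.05, 0.4], [0, 0, 0], 1],
    [[0.05, 0.05, 0.7], [0, 0, 0], 1],
    [[0.05, 0.05, 0.9], [0, 0, 0], 1],
    [[0.05, 0.05, 0.95], [0, 0, 0], 1],
    [[0.05, 0.05, 0.95], [0, 0, 0], 1]
  ]
}}

```text
clock: 59.4
tool_pos: [0.4927, -0.0195, 0.1008]
eef_rot: [-0.0, 1.0, 0.0, -0.0]
contact_force: [0.2, 0.2, -3.9]
opening: 0.321
finger_force: 30.0
```

{"fn": "carry_out", "kwargs": {
  "rows": [
    [[0, 0, 0.05], [0, 0, 0], 1],
    [[0, 0, 0.1], [0, 0, 0], 1],
    [[0, 0, 0.1], [0, 0, 0], 1]
  ]
}}

```text
clock: 59.7
tool_pos: [0.4931, -0.0194, 0.1003]
eef_rot: [-0.0, 1.0, 0.0, 0.0]
contact_force: [-1.2, 0.0, 2.8]
opening: 0.32
finger_force: 30.0
```

{"fn": "carry_out", "kwargs": {
  "rows": [
    [[0, 0, -0.05], [0, 0, 0], 1],
    [[0, 0, -0.05], [0, 0, 0], 0.66],
    [[0, 0, -0.05], [0, 0, 0], 0.55],
    [[0, 0, -0.05], [0, 0, 0], 0.45],
    [[0, 0, -0.05], [0, 0, 0], 0.4],
    [[0, 0, -0.05], [0, 0, 0], 0.4],
    [[0, 0, -3], [0, 0, 0], 0.4],
    [[0, 0, -7], [0, 0, 0], 0.4],
    [[0, 0, -11], [0, 0, 0], 0.4],
    [[0, 0, -15], [0, 0, 0], 0.4],
    [[0, 0, -17.6], [0, 0, 0], 0.4],
    [[0, 0, -17.6], [0, 0, 0], 0.4]
  ]
}}

```text
clock: 60.9
tool_pos: [0.4952, -0.0193, 0.2794]
eef_rot: [-0.0, 1.0, 0.0, 0.004]
contact_force: [-0.4, -0.2, -1.1]
opening: 0.599
finger_force: 0.0
```

{"fn": "carry_out", "kwargs": {
  "rows": [
    [[8, 50, 0], [0, 0, 0], 0.3],
    [[8, 50, 0], [0, 0, 0], 0.3],
    [[8, 50, 0], [0, 0, 0], 0.3],
    [[8, 50, 0], [0, 0, 0], 0.3],
    [[8, 50, 0], [0, 0, 0], 0.3],
    [[8, 50, 0], [0, 0, 0], 0.3],
    [[8, 50, 0], [0, 0, 0], 0.3],
    [[8, 50, 0], [0, 0, 0], 0.3],
    [[8, 50, 0], [0, 0, 0], 0.3],
    [[8, 50, 0], [0, 0, 0], 0.3],
    [[8, 50, 0], [0, 0, 0], 0.3],
    [[8, 50, 0], [0, 0, 0], 0.3]
  ]
}}

```text
clock: 62.1
tool_pos: [0.4107, 0.4815, 0.274]
eef_rot: [-0.002, 1.0, -0.001, -0.001]
contact_force: [0.1, -0.7, 0.3]
opening: 0.7
finger_force: 0.0
```

{"fn": "carry_out", "kwargs": {
  "rows": [
    [[14, 10, 0], [0, 0, 0], 0.3],
    [[14, 10, 0], [0, 0, 0], 0.3],
    [[14, 10, 0], [0, 0, 0], 0.3],
    [[14, 10, 0], [0, 0, 0], 0.3],
    [[14, 10, 0], [0, 0, 0], 0.3],
    [[14, 10, 0], [0, 0, 0], 0.3]
  ]
}}

```text
clock: 62.7
tool_pos: [0.2746, 0.5781, 0.2754]
eef_rot: [0.001, 1.0, -0.001, 0.001]
contact_force: [1.2, -0.6, 0.5]
opening: 0.699
finger_force: 0.0
```

```bash
python3 - <<'E'
from h import *
s=r.get_state();print(s['clock'],s['tool_pos'],s['contact_force'])
for n,(x0,y0,x1,y1) in dict(top=(285,145,395,240),scene=(240,150,410,270)).items():
    d=r.snapshot(n); h=cv2.cvtColor(d['image'],cv2.COLOR_RGB2HSV); m=(h[...,1]<45)&(h[...,2]>150)
    for b in blobs(m,40):
        if x0-10<b[1][0]<x1+10 and y0-10<b[1][1]<y1+40: print(n,b)
    o=cv2.imread(f'pics/{n}0.png')[:,:,::-1]
    df=np.abs(o.astype(int)-d['image']).sum(2)>90; df[:y0]=0;df[y1:]=0;df[:,:x0]=0;df[:,x1:]=0
    print(n,'changed px',df.sum(),[b for b in blobs(df,4)])
    # per-bottle image shift by phase correlation on crops
    g0=cv2.cvtColor(np.ascontiguousarray(o),cv2.COLOR_RGB2GRAY).astype(np.float32);g1=cv2.cvtColor(d['image'],cv2.COLOR_RGB2GRAY).astype(np.float32)
    B=dict(top=dict(sq=(292,158,320,196),tall=(325,195,357,228),stout=(358,157,392,196)),scene=dict(sq=(310,186,346,260),tall=(316,154,342,186),stout=(264,165,298,230)))[n]
    for k,(a,b,c,e) in B.items():
        p=cv2.createHanningWindow((c-a,e-b),cv2.CV_32F); print(k,cv2.phaseCorrelate(g0[b:e,a:c].copy(),g1[b:e,a:c].copy(),p))
E
```

```text
62.7 [0.27463195 0.57812956 0.27539878] [ 1.17138511 -0.62187903  0.52886508]
top ((368, 160, 19, 18, 279), array([376.9, 168.7]))
top ((294, 162, 18, 16, 223), array([302.4, 169.7]))
top ((332, 198, 16, 16, 205), array([339.6, 205.6]))
top ((288, 253, 32, 33, 830), array([303.3, 268.7]))
top changed px 388 [((294, 161, 6, 5, 8), array([296.4, 163.1])), ((383, 161, 4, 3, 7), array([384.4, 162.1])), ((328, 168, 20, 20, 310), array([337.9, 177.5])), ((310, 171, 2, 2, 4), array([310.5, 171.5])), ((343, 198, 7, 12, 24), array([346.7, 202. ])), ((331, 203, 10, 12, 29), array([333.9, 209.1]))]
sq ((0.5511708905901962, 0.2519418477313131), 0.8982900245984395)
tall ((-0.4470373885490524, 0.2593421747483404), 1.0078793437116675)
stout ((-0.3809272377802948, 0.6069341887083546), 0.9003474864694807)
scene ((229, 151, 43, 16, 57), array([248.9, 158.6]))
scene ((177, 150, 121, 55, 2498), array([234.9, 177.6]))
scene ((322, 157, 14, 7, 77), array([328.3, 159.8]))
scene ((375, 175, 29, 16, 356), array([388.8, 182.2]))
scene ((318, 188, 18, 10, 142), array([326.1, 192.4]))
scene changed px 521 [((333, 159, 3, 4, 4), array([334.2, 160.5])), ((268, 201, 2, 4, 4), array([268.2, 202.5])), ((294, 206, 17, 34, 472), array([302.5, 223. ]))]
sq ((0.23181310327377957, 0.2565250230370495), 1.0301953089678728)
tall ((0.9483437280265914, 0.21686961647602132), 0.895493442537608)
stout ((0.23837220061010456, -0.12573277938989946), 0.995551468781483)
```

```bash
python3 -c "
from plant import r
print(r.finish_job())"
```

```text
the job is handed in; nothing more can be done
None
```

The job is done and handed in at about 63 s: the large weight stands centred on the pan to about 1 mm, and the three bottles are back within about 1.5 mm of where they stood. The jar and small weight were left alone.

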